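Load a ware tray with glazed tiles and loose beads and carry it to the waiting stand

ROBOT

A 6-joint arm with a two-finger parallel gripper is mounted at the origin on the work surface. World frame = base frame: x ahead of the robot, y to its left, z up, the work surface at z = 0. Lengths are in m, angles in rad, forces in N, time in s.
With the tool pointing down it reaches from about 0.2 to 0.875 m from the base axis. Payload 3.4 kg.
Tool frame: the origin (TCP) lies midway between the tips of the shut fingers; the grasp point (between the pads) lies 19 mm behind it; z points along the fingers, x is the direction in which the jaws open and shut, and the axes are right-handed (so a half turn about z gives the same grasp; the last joint's range is limited). The gripper opens to 94 mm and grips with 3 to 60 N. Pads are 16 mm wide; open, the fingers measure 119 mm over their backs; the gripper's body (75 mm by 177 mm) begins 78 mm behind the grasp point.
Start: joints at [1.167, 0.276, 1.505, -0, 1.361, -0.121], TCP at [0.16, 0.552, 0.205] pointing down, gripper open.
Joint ranges: [-2.89, 2.89], [-0.75, 2.08], [0.22, 2.7], [-1.18, 4.32], [0.11, 2.71], [-2.7, 2.7]. Speed limits (rad/s): [2.57, 2.57, 3.14, 3.14, 3.14, 3.14].

INTERFACE

Orientations are given as a unit quaternion [x, y, z, w].
In Python, from cell import status, viewer, order gives the robot as it stands. The module is installed in compiled form; this text tells all that it offers.
- The arm moves only by the tool carry_out, never from a script. Its argument "rows" is a list that holds one entry, the list of rows, each a list of 7 numbers: the opening, from 0 (shut) to 1 (fully open), then the shift along the world's x, y, z in mm, then the turn, a rotation vector about the world's x, y, z in rad. In form: [[[hand, x, y, z, wx, wy, wz], ...]]. A call has 1 to 5 rows; each row shifts and turns the commanded pose from where the row before left it; what a row does not reach is not made up. A row lasts 1/10 s, in which the tool goes at most 50 mm and 8.59 degrees, less where a joint would pass 70% of its speed; a pose out of reach is approached as far as the arm can. A call with a gripper value outside its range is refused whole. The fingers move at their own pace and stop on an object; "newtons" is the grip in N (left out, the last holds). Time passes only in rows, so rows that do not move let the fingers close. It gives the time, the measured TCP pose, the force and the opening at its end, in the units of the state.
- status.read_state(): the state, without advancing time (a new reading comes with each control period).
- viewer.snapshot(name): name is "scene" or "side" or "wrist"; returns a dict with "pixels" (384x512x3 uint8, blue, green, red), "camera_matrix" (3x3 intrinsics, pixels), "pose" (4x4, takes a point from camera to world coordinates). Camera axes: x right, y up, looking along -z (the intrinsics and any distortion apply to the point x, -y, -z); pixel columns grow to the right and rows downward; lengths in m; the calibration is good to about 2 mm. A picture is of the moment at which its call begins. There is no depth.
- order.job_done(): hands the job in, once; it reports no verdict.
The state is a dict: "time": time; "q": joint angles; "dq": joint speeds; "effort": joint torques, N m; "tool_pos": TCP position; "orientation": TCP orientation; "wrist_force": force on the tool from outside, world axes, zero at the start; "moment": the same for the moment, N m; "grip_width": finger opening in m.
Only numpy, scipy, OpenCV 4.12 (cv2) and the standard library are available. Lean on these libraries where they do the work, as an engineer would, in place of code of your own. Each camera call takes 0.05 s, during which the arm holds its last target. There are 200 camera calls.

TASK

Get this ware ready for the kiln: lay every tile from the drying rack flat in the grey tray, one to a pocket and glazed face up, and put every loose bead from the table into the tray's long bay with the one already there. Only when the tray is fully loaded, lift it by its handle, carry it level so that nothing spills, and set it down squarely in the middle of the low wooden stand, with everything still in its place. Do not disturb the bowl, the jar and the brush.

Things in the scene. Friction and masses are not known exactly. Their poses are not given: they have to be found in the camera images.
- tray: Open grey plastic ware tray on the table, 164 (x) by 178 (y) mm, 30 mm high, floor and outer walls 6 mm thick, about 0.4 kg. Origin: underside, below the middle of the handle; outer faces at x = 84 and -80, y = 89 and -89 mm. A 16 mm thick wall along y at x = 0 parts it: two tile pockets on the +x side, one bead bay on the -x side. Empty or loaded it balances within about 15 mm of the handle.
- tray_handle (a point): Middle of the tray's handle, a light wooden bar standing on the dividing wall: 16 mm thick (tray x), 56 mm long (tray y). This point lies 60 mm above the tray's underside, 16 mm below the bar's top. Axes as the tray's.
- pocket_left (a point): Centre of the floor of the tile pocket at tray +y, 43 mm from the tray origin along both x and y. The pocket is 70 mm (tray x) by 80 mm (tray y) inside, 24 mm deep, its floor 6 mm above the tray's underside. Wide enough for a tile to be stood on edge along its outer wall and tipped over flat.
- pocket_right (a point): Centre of the floor of the tile pocket at tray -y; the mirror image of pocket_left.
- bead_bay (a point): Centre of the floor of the bead bay, 41 mm from the tray origin to -x. The bay is 66 mm (tray x) by 166 mm (tray y) inside, 24 mm deep.
- stand: Low plywood stand, fixed, a square top 230 x 230 mm, 45 mm high. Origin: centre of its underside, on the table; x and y along its edges.
- rack: Fixed wooden drying rack, 60 (x) by 234 (y) mm, 22 mm high. A groove 13 mm wide and 16 mm deep runs along its y axis at x = 0 (groove floor 6 mm above the table), parted into three slots 66 to 68 mm long centred at y = -75, 0 and 75 mm. Origin: centre of its underside. Tiles stand in the slots with their tops 66 mm above the table.
- tile1: Square ceramic tile 60 x 60 x 10 mm, 75 g, origin at its centre. Its x axis (through the 10 mm thickness) points out of the glazed face: yellow with two blue strokes and a round raised motif 26 mm across, 3 mm high; the other face is bare grey-brown clay. y and z run along its edges. Starts standing on edge in the rack (z up), glazed face to either side. May be absent.
- tile2: Square ceramic tile 60 x 60 x 10 mm, 75 g, origin at its centre. Its x axis (through the 10 mm thickness) points out of the glazed face: yellow with two blue strokes and a round raised motif 26 mm across, 3 mm high; the other face is bare grey-brown clay. y and z run along its edges. Starts standing on edge in the rack (z up), glazed face to either side. May be absent.
- tile3: Square ceramic tile 60 x 60 x 10 mm, 75 g, origin at its centre. Its x axis (through the 10 mm thickness) points out of the glazed face: yellow with two blue strokes and a round raised motif 26 mm across, 3 mm high; the other face is bare grey-brown clay. y and z run along its edges. Starts standing on edge in the rack (z up), glazed face to either side. May be absent.
- bead1: Unglazed terracotta bead, a short cylinder 24 mm across and 22 mm tall with a dark bore along its z axis; origin at its centre, 18 g. Starts standing on the table; may be absent.
- bead2: Unglazed terracotta bead, a short cylinder 24 mm across and 22 mm tall with a dark bore along its z axis; origin at its centre, 18 g. Starts standing on the table; may be absent.
- bead3: Unglazed terracotta bead, a short cylinder 24 mm across and 22 mm tall with a dark bore along its z axis; origin at its centre, 18 g. Starts standing on the table; may be absent.
- bead4: Unglazed terracotta bead, a short cylinder 24 mm across and 22 mm tall with a dark bore along its z axis; origin at its centre, 18 g. Starts standing on the table; may be absent.
- bead5: Unglazed terracotta bead, a short cylinder 24 mm across and 22 mm tall with a dark bore along its z axis; origin at its centre, 18 g. Starts standing on the table; may be absent.
- bead6: Unglazed terracotta bead, a short cylinder 24 mm across and 22 mm tall with a dark bore along its z axis; origin at its centre, 18 g. Starts standing in the tray's bead bay.
- bowl: Bystander: pale plastic bowl 130 mm across, 60 mm high; origin at the centre of its underside.
- jar: Bystander: closed paint jar 70 mm across, 95 mm high; origin at the centre of its underside.
- brush: Bystander: flat paint brush with a blue handle lying on the table, about 200 mm long; origin on its underside.

How it is judged:
On the way, in this order (a step that is already met when the one before it is completed fails the run):
1. every tile lies in a pocket of its own, glazed face up, and every bead is in the bead bay, while the tray is still on the table (x of tile1 in the frame of tray between 0.031 and 0.055 m and z of tile1 in the frame of tray between 0.006 and 0.017 m and angle between each of tile1, tile2, tile3's own x axis and vertical below 0.15 rad and (y of tile1 in the frame of tray between 0.028 and 0.058 m or y of tile1 in the frame of tray between -0.058 and -0.028 m) and x of tile2 in the frame of tray between 0.031 and 0.055 m and z of tile2 in the frame of tray between 0.006 and 0.017 m and (y of tile2 in the frame of tray between 0.028 and 0.058 m or y of tile2 in the frame of tray between -0.058 and -0.028 m) and x of tile3 in the frame of tray between 0.031 and 0.055 m and z of tile3 in the frame of tray between 0.006 and 0.017 m and (y of tile3 in the frame of tray between 0.028 and 0.058 m or y of tile3 in the frame of tray between -0.058 and -0.028 m) and x of bead1 in the frame of tray between -0.075 and -0.008 m and y of bead1 in the frame of tray between -0.084 and 0.084 m and z of bead1 in the frame of tray between 0.005 and 0.032 m and x of bead2 in the frame of tray between -0.075 and -0.008 m and y of bead2 in the frame of tray between -0.084 and 0.084 m and z of bead2 in the frame of tray between 0.005 and 0.032 m and x of bead3 in the frame of tray between -0.075 and -0.008 m and y of bead3 in the frame of tray between -0.084 and 0.084 m and z of bead3 in the frame of tray between 0.005 and 0.032 m and x of bead4 in the frame of tray between -0.075 and -0.008 m and y of bead4 in the frame of tray between -0.084 and 0.084 m and z of bead4 in the frame of tray between 0.005 and 0.032 m and x of bead5 in the frame of tray between -0.075 and -0.008 m and y of bead5 in the frame of tray between -0.084 and 0.084 m and z of bead5 in the frame of tray between 0.005 and 0.032 m and x of bead6 in the frame of tray between -0.075 and -0.008 m and y of bead6 in the frame of tray between -0.084 and 0.084 m and z of bead6 in the frame of tray between 0.005 and 0.032 m and height (world z) of tray below 0.008 m), for 0.3 s.
2. the loaded tray is lifted off the table, higher than the stand (height (world z) of tray above 0.055 m), for 0.2 s.
At the end, for the whole second after the job is handed in: The tray rests level on the stand, its handle's middle within 30 mm of the stand's centre along each edge and its sides parallel to the stand's edges within 0.2 rad; every tile lies flat in a pocket of its own, glazed face up, and every bead is in the bead bay (none on top of another or on a wall) (x of tile1 in the frame of tray between 0.031 and 0.055 m and z of tile1 in the frame of tray between 0.006 and 0.017 m and angle between each of tile1, tile2, tile3's own x axis and vertical below 0.15 rad and (y of tile1 in the frame of tray between 0.028 and 0.058 m or y of tile1 in the frame of tray between -0.058 and -0.028 m) and x of tile2 in the frame of tray between 0.031 and 0.055 m and z of tile2 in the frame of tray between 0.006 and 0.017 m and (y of tile2 in the frame of tray between 0.028 and 0.058 m or y of tile2 in the frame of tray between -0.058 and -0.028 m) and x of tile3 in the frame of tray between 0.031 and 0.055 m and z of tile3 in the frame of tray between 0.006 and 0.017 m and (y of tile3 in the frame of tray between 0.028 and 0.058 m or y of tile3 in the frame of tray between -0.058 and -0.028 m) and x of bead1 in the frame of tray between -0.075 and -0.008 m and y of bead1 in the frame of tray between -0.084 and 0.084 m and z of bead1 in the frame of tray between 0.005 and 0.032 m and x of bead2 in the frame of tray between -0.075 and -0.008 m and y of bead2 in the frame of tray between -0.084 and 0.084 m and z of bead2 in the frame of tray between 0.005 and 0.032 m and x of bead3 in the frame of tray between -0.075 and -0.008 m and y of bead3 in the frame of tray between -0.084 and 0.084 m and z of bead3 in the frame of tray between 0.005 and 0.032 m and x of bead4 in the frame of tray between -0.075 and -0.008 m and y of bead4 in the frame of tray between -0.084 and 0.084 m and z of bead4 in the frame of tray between 0.005 and 0.032 m and x of bead5 in the frame of tray between -0.075 and -0.008 m and y of bead5 in the frame of tray between -0.084 and 0.084 m and z of bead5 in the frame of tray between 0.005 and 0.032 m and x of bead6 in the frame of tray between -0.075 and -0.008 m and y of bead6 in the frame of tray between -0.084 and 0.084 m and z of bead6 in the frame of tray between 0.005 and 0.032 m and x of tray in the frame of stand between -0.03 and 0.03 m and y of tray in the frame of stand between -0.03 and 0.03 m and z of tray in the frame of stand between 0.041 and 0.049 m and angle between tray's own z axis and vertical below 0.05 rad and linear speed of tray below 0.02 m/s and (angle between the x axis of tray and the x axis of stand, either way round below 0.2 rad or angle between the x axis of tray and the y axis of stand, either way round below 0.2 rad)); the robot touches nothing.
It fails at once if the tray is tipped by more than 0.3 rad (angle between tray's own z axis and vertical above 0.3 rad).
It fails at once if the bowl is moved by more than 30 mm (distance of bowl from where it was at the start of the episode above 0.03 m).
It fails at once if the jar is moved by more than 30 mm (distance of jar from where it was at the start of the episode above 0.03 m).
It fails at once if the brush is moved by more than 30 mm (distance of brush from where it was at the start of the episode above 0.03 m).
Of tile1, tile2, tile3 only 1 to 2 are there at a start; the rules pass over those that are not, and their reading is None.
Of bead1, bead2, bead3, bead4, bead5 only 3 to 5 are there at a start; the rules pass over those that are not, and their reading is None.
At some moment in a run one of bead1, bead2, bead3, bead4, bead5 may be knocked a few centimetres aside while the robot is not near it.
It also fails if it takes over 210 s, if anything falls off the work surface, if the arm or the gripper's body presses on something with over 40 N, if the wrist force passes 120 N, or if a joint passes its speed limit or range.

## Working session

There is one attempt and no reset: what is moved stays moved. The work goes in short steps, Python scripts to look and compute and a tool call to move; the robot and the scene stay as the last step left them, time stands still between calls to the robot, and variables do not carry over. Pictures are saved under pics/ and viewed, about 12 in all and at most 16, crops included, and the job is handed in when it is done.

Besides the shell and the picture viewer there is one more tool, called after "Emit:" as name(argument=value, ...), one argument or row to a line, values as JSON. carry_out: Moves the arm, as the interface text tells. Its arguments: {"type":"object","properties":{"rows":{"type":"array"},"newtons":{"type":"number"}},"required":["rows"]}

```bash
mkdir -p pics
cat > h.py <<'E'
import numpy as np, cv2
from cell import status, viewer, order
def snap(n, f=None):
    s=viewer.snapshot(n); 
    if f: cv2.imwrite('pics/'+f, s['pixels'])
    return s
def pix2w(s,uv,z):
    K=np.array(s['camera_matrix']);T=np.array(s['pose'])
    d=np.linalg.inv(K)@np.array([uv[0],uv[1],1.]); d=np.array([d[0],-d[1],-d[2]])
    d=T[:3,:3]@d; o=T[:3,3]; return o+d*(z-o[2])/d[2]
def w2pix(s,p):
    K=np.array(s['camera_matrix']);T=np.array(s['pose'])
    c=T[:3,:3].T@(np.array(p)-T[:3,3]); u=K@np.array([c[0],-c[1],-c[2]]); return u[:2]/u[2]
E
python3 - <<'E'
from h import *
a=snap('scene','scene0.png');b=snap('side','side0.png');c=snap('wrist','wrist0.png')
for s in (a,b,c): print([k for k in s]);print(np.round(s['camera_matrix'],1).tolist(),np.round(s['pose'],3).tolist())
A=cv2.resize(a['pixels'],(800,600),interpolation=cv2.INTER_CUBIC)
cv2.imwrite('pics/scene0b.png',A)
cv2.imwrite('pics/sw.png',np.hstack([cv2.resize(b['pixels'],(400,300)),cv2.resize(c['pixels'],(400,300))]))
print(status.read_state())
E
```

```text
['pixels', 'camera_matrix', 'pose']
[[452.9, 0.0, 250.5], [0.0, 452.9, 192.1], [0.0, 0.0, 1.0]] [[0.553, -0.713, 0.431, 1.115], [0.833, 0.464, -0.302, -0.369], [0.015, 0.526, 0.851, 1.053], [0.0, 0.0, 0.0, 1.0]]
['pixels', 'camera_matrix', 'pose']
[[484.1, 0.0, 248.3], [0.0, 484.1, 195.1], [0.0, 0.0, 1.0]] [[-0.988, 0.11, -0.112, 0.474], [-0.157, -0.704, 0.692, 0.78], [-0.002, 0.701, 0.713, 0.924], [0.0, 0.0, 0.0, 1.0]]
['pixels', 'camera_matrix', 'pose']
[[277.1, 0.0, 255.4], [0.0, 277.1, 194.8], [0.0, 0.0, 1.0]] [[0.279, -0.931, -0.236, 0.091], [0.96, 0.271, 0.069, 0.572], [-0.001, -0.246, 0.969, 0.385], [0.0, 0.0, 0.0, 1.0]]
{'time': 0.15, 'q': array([ 1.16699660e+00,  2.76438601e-01,  1.50578016e+00, -3.51757531e-05,
        1.36072748e+00, -1.20991864e-01]), 'dq': array([ 3.69335345e-06, -3.61858096e-03, -1.14592178e-04, -7.71160716e-04,
       -2.25413220e-03,  2.29705461e-03]), 'effort': array([ 2.04688062e-03, -4.04924905e+01, -2.37431699e+01,  7.03545939e-02,
        3.14222602e-02, -8.98783196e-05]), 'tool_pos': array([0.16030685, 0.55177461, 0.20483458]), 'orientation': array([ 7.99701638e-01,  6.00397229e-01, -5.77732908e-04,  3.52947559e-04]), 'wrist_force': array([-0.0204763 , -0.42242246,  0.03913598]), 'moment': array([ 0.02161556,  0.0140244 , -0.03608427]), 'grip_width': 0.09421316064389638}
```

View pics/scene0b.png

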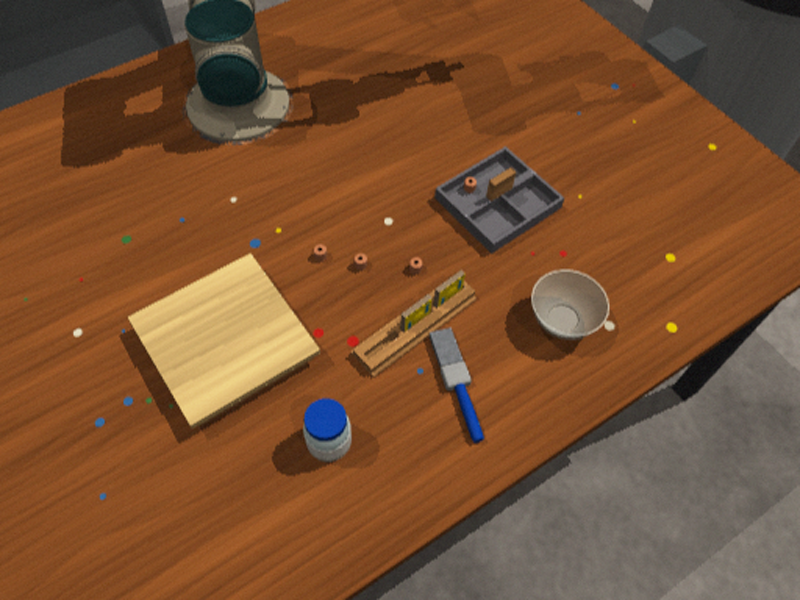

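View pics/sw.png

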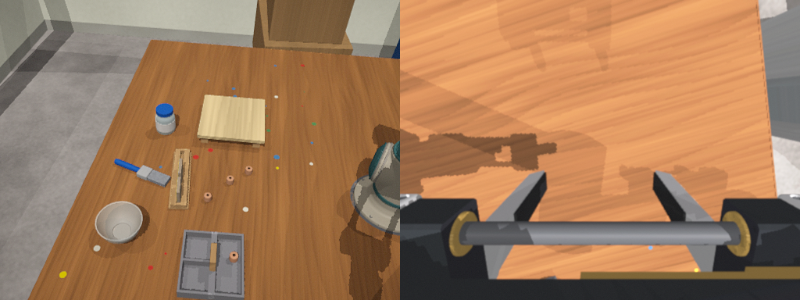

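The scene shows the stand (225,340 in the 800-wide view), 3 loose beads (320,250; 361,259; 416,264), and the rack with 2 tiles, glazed side toward the camera. It also shows the tray (500,198) with one bead, plus the bowl, jar and brush. I'll zoom in for corners.

Run:
```python
import cv2,numpy as np
a=cv2.imread('pics/scene0.png');b=cv2.imread('pics/side0.png')
def crop(im,x,y,w,h,f,n):
    c=cv2.resize(im[y:y+h,x:x+w],None,fx=f,fy=f,interpolation=cv2.INTER_CUBIC)
    for i in range(x-x%20+20,x+w,20): cv2.putText(c,str(i),(int((i-x+.5)*f),10),0,.35,(255,255,255));cv2.line(c,(int((i-x+.5)*f),12),(int((i-x+.5)*f),18),(255,255,255))
    for i in range(y-y%20+20,y+h,20): cv2.putText(c,str(i),(0,int((i-y+.5)*f)),0,.35,(255,255,255));cv2.line(c,(24,int((i-y+.5)*f)),(30,int((i-y+.5)*f)),(255,255,255))
    cv2.imwrite('pics/'+n,c)
crop(a,195,90,170,150,4.7,'c1.png')
crop(b,200,180,125,200,3,'c2.png')
```

```text
(no output)
```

View pics/c1.png

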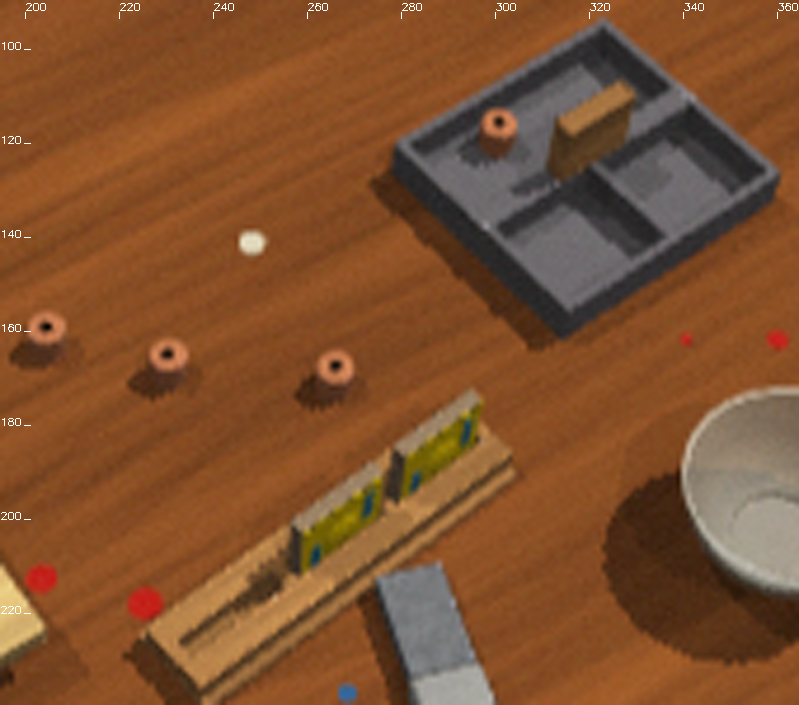

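View pics/c2.png

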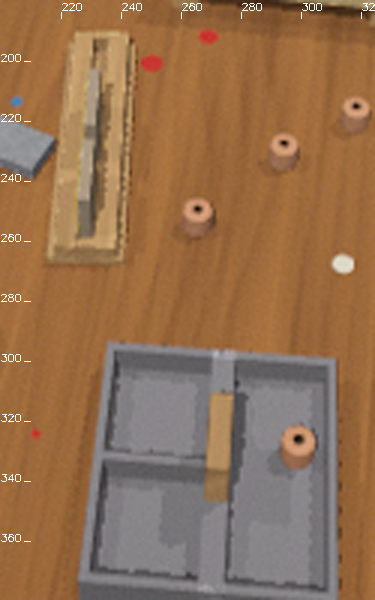

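```bash
cat > fit.py <<'E'
from h import *
import json
a=viewer.snapshot('scene');b=viewer.snapshot('side')
S=lambda p,z:pix2w(a,(p[0]/4.7+194.5,p[1]/4.7+89.5),z)[:2]
D=lambda p,z:pix2w(b,(p[0]/3+199.5,p[1]/3+179.5),z)[:2]
B=lambda p,z:pix2w(a,(p[0]/1.5625-.3,p[1]/1.5625-.3),z)[:2]
r=lambda x:np.round(1000*np.array(x),1).tolist()
print('tray S',[r(S(p,.03)) for p in [(398,147),(603,22),(777,172),(565,320)]])
print('tray D',[r(D(p,.03)) for p in [(110,345),(336,360),(80,578),(330,597)]])
print('bead S',[r(S(p,.022)) for p in [(46,327),(167,355),(335,367)]],r(S((498,121),.028)))
print('bead D',[r(D(p,.022)) for p in [(355,106),(284,138),(198,202)]],r(D((298,432),.028)))
print('rack S',[r(S(p,.022)) for p in [(147,632),(202,683),(513,460)]])
print('rack D',[r(D(p,.022)) for p in [(76,32),(130,32),(48,248),(124,250)]])
print('tile S',[r(S(p,.066)) for p in [(300,522),(382,472),(293,515),(375,463),(400,452),(480,402),(393,447),(473,390)]])
print('tile D',[r(D(p,.066)) for p in [(92,70),(98,70),(87,137),(96,137),(84,143),(94,143),(80,190),(90,192)]])
print('stand',[r(B(p,.045)) for p in [(129,319),(251,255),(319,348),(192,424)]])
print('handle top S',[r(S(p,.076)) for p in [(555,115),(570,135),(620,85),(636,100)]])
E
python3 fit.py
```

```text
tray S [[437.3, 201.3], [423.4, 376.0], [582.3, 388.4], [600.3, 207.0]]
tray D [[592.6, 212.1], [431.4, 199.3], [581.3, 385.2], [423.6, 372.8]]
bead S [[431.8, -51.5], [488.2, -2.0], [549.4, 76.4]] [452.9, 268.2]
bead D [[431.7, -55.0], [487.2, -10.5], [548.1, 66.6]] [453.3, 259.4]
rack S [[638.2, -109.4], [680.5, -101.0], [658.6, 125.3]]
rack D [[679.4, -105.1], [632.4, -112.5], [655.9, 128.9], [597.9, 121.7]]
tile S [[646.9, -16.1], [645.1, 39.3], [641.2, -16.9], [638.2, 39.4], [639.9, 55.1], [637.3, 111.9], [635.1, 53.8], [628.6, 113.5]]
tile D [[648.1, -20.8], [643.3, -21.6], [638.7, 50.9], [631.8, 49.8], [639.9, 57.4], [632.2, 56.1], [634.1, 103.8], [626.3, 104.5]]
stand [[399.1, -391.6], [393.3, -164.9], [615.1, -158.9], [622.1, -384.1]]
handle top S [[498.8, 270.3], [516.3, 268.2], [501.3, 318.7], [516.1, 319.3]]
```

Estimates: the tray handle is at (508,294) mm with yaw ≈0.078. The tiles are at (641,12) and (634,83), yaw ≈0.097, both glazed to +x. The beads are near (432,-53), (488,-6) and (549,72). I'll go to the bead nearest the tray first.

Emit:
carry_out(
  rows=[
    [[1, 30, -37, -5, 0, 0, 0.03], [1, 30, -37, -5, 0, 0, 0.03], [1, 30, -37, -5, 0, 0, 0.03], [1, 30, -37, -5, 0, 0, 0.03], [1, 30, -37, -5, 0, 0, 0.03]],
  ],
  newtons=15,
)

```text
time: 0.75
tool_pos: [0.3113, 0.3657, 0.1804]
orientation: [0.752, 0.659, 0.0, 0.0]
wrist_force: [0.7, 1.5, 0.2]
grip_width: 0.094
```

Emit:
carry_out(
  rows=[
    [[1, 30, -37, -5, 0, 0, 0.03], [1, 30, -37, -5, 0, 0, 0.03], [1, 30, -37, -5, 0, 0, 0.03], [1, 30, -37, -5, 0, 0, 0.03], [1, 30, -37, -5, 0, 0, 0.03]],
  ],
)

```text
time: 1.25
tool_pos: [0.4614, 0.1805, 0.1555]
orientation: [0.701, 0.714, 0.0, 0.0]
wrist_force: [0.3, 0.7, 0.2]
grip_width: 0.0939
```

Emit:
carry_out(
  rows=[
    [[0.6, 30, -37, -5, 0, 0, 0.03], [0.6, 30, -37, -5, 0, 0, 0.03], [0.6, 29, -36, -5, 0, 0, 0], [0.6, 0, 0, 0, 0, 0, 0]],
  ],
)

```text
time: 1.65
tool_pos: [0.5531, 0.0676, 0.1395]
orientation: [0.681, 0.732, -0.0, 0.001]
wrist_force: [0.7, 0.7, 1.0]
grip_width: 0.0651
```

Run:
```python
from h import *
s=snap('wrist','w1.png');a=snap('scene','s1.png')
print(np.round(s['pose'],3).tolist(), status.read_state()['tool_pos'])
for p in [(549,72,22),(488,-6,22),(432,-53,22),(641,12,66)]: print(p,w2pix(s,np.array(p)/1000).round(0))
# bead bores by colour at z=22 in scene
for n,im in(('w',s),('s',a)):
    h=cv2.cvtColor(im['pixels'],cv2.COLOR_BGR2HSV); print(n,im['pixels'].shape)
```

```text
[[-0.072, -0.966, -0.247, 0.481], [0.997, -0.07, -0.016, 0.063], [-0.001, -0.248, 0.969, 0.32], [0.0, 0.0, 0.0, 1.0]] [0.54943903 0.071423   0.13987679]
(549, 72, 22) [260. 188.]
(488, -6, 22) [190. 126.]
(432, -53, 22) [143.  65.]
(641, 12, 66) [195. 281.]
w (384, 512, 3)
s (384, 512, 3)
```

View pics/w1.png

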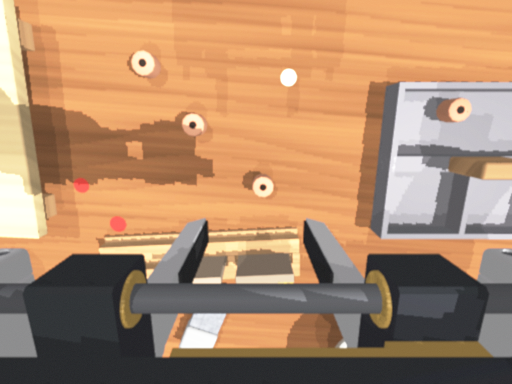

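The wrist view shows the beads at pixels (263,187), (193,125) and (143,63), about 3 px from the prediction. Bead 3 is therefore at about (549,75). Descend and grip.

Emit:
carry_out(
  rows=[
    [[0.6, 0, 4, -46, 0, 0, 0], [0.6, 0, 0, -46, 0, 0, 0], [0.6, 0, 0, -44, 0, 0, 0], [0.1, 0, 0, 0, 0, 0, 0], [0.1, 0, 0, 0, 0, 0, 0]],
  ],
  newtons=15,
)

```text
time: 2.25
tool_pos: [0.5482, 0.0776, 0.0044]
orientation: [0.679, 0.734, -0.0, -0.001]
wrist_force: [0.1, 0.0, 0.0]
grip_width: 0.0437
```

Emit:
carry_out(
  rows=[
    [[0.1, 0, 0, 0, 0, 0, 0], [0.1, 0, 0, 45, 0, 0, 0], [0.1, -10, 20, 40, 0, 0, 0], [0.1, -24, 38, 10, 0, 0, 0], [0.1, -24, 38, 0, 0, 0, 0]],
  ],
)

```text
time: 2.75
tool_pos: [0.4928, 0.1736, 0.103]
orientation: [0.68, 0.733, 0.003, 0.002]
wrist_force: [0.3, 0.6, -0.8]
grip_width: 0.0097
```

The fingers had not closed before I lifted, so that was a miss. I'll go back, wait for them to close, and build a template-based bead detector.

```bash
cat >> h.py <<'E'
def beads(pic=None):
    """bead tops (mm) from the wrist view, template taken from w1.png"""
    s=viewer.snapshot('wrist'); t=cv2.imread('pics/w1.png')[176:199,252:275]
    m=cv2.matchTemplate(s['pixels'],t,cv2.TM_CCOEFF_NORMED); out=[]
    for _ in range(6):
        _,v,_,(x,y)=cv2.minMaxLoc(m)
        if v<.55: break
        m[max(0,y-12):y+13,max(0,x-12):x+13]=-1
        out.append((round(v,2),(x+11,y+11),(1000*pix2w(s,(x+11,y+11),.022)[:2]).round(1).tolist()))
    if pic: cv2.imwrite('pics/'+pic,s['pixels'])
    return out
E
python3 -c "
from h import *
print(*beads('w2.png'),sep='\n'); print(status.read_state()['tool_pos'])"
```

```text
(0.88, (155, 244), [546.8, 75.1])
(0.67, (358, 167), [453.0, 268.4])
(0.64, (71, 180), [486.0, -4.1])
[0.48623768 0.17882625 0.10169962]
```

Emit:
carry_out(
  rows=[
    [[0.5, 24, -40, 0, 0, 0, 0], [0.5, 24, -40, 0, 0, 0, 0], [0.5, 14, -24, 0, 0, 0, 0], [0.5, 0, 0, -48, 0, 0, 0], [0.5, 0, 0, -10, 0, 0, 0]],
  ],
)

```text
time: 3.3
tool_pos: [0.5503, 0.0676, 0.0388]
orientation: [0.68, 0.733, -0.002, -0.003]
wrist_force: [-0.2, 0.7, -0.5]
grip_width: 0.0449
```

Emit:
carry_out(
  rows=[
    [[0.5, 0, 0, -39, 0, 0, 0], [0.1, 0, 0, 0, 0, 0, 0], [0.1, 0, 0, 0, 0, 0, 0], [0.1, 0, 0, 0, 0, 0, 0], [0.1, 0, 0, 0, 0, 0, 0]],
  ],
)

```text
time: 3.8
tool_pos: [0.5533, 0.0687, 0.0032]
orientation: [0.679, 0.734, 0.0, 0.0]
wrist_force: [-0.0, 0.7, 1.5]
grip_width: 0.0237
```

Emit:
carry_out(
  rows=[
    [[0.1, 0, 0, 48, 0, 0, 0], [0.1, -12, 0, 47, 0, 0, 0], [0.1, -14, 47, 0, 0, 0, 0], [0.1, -14, 47, 0, 0, 0, 0], [0.1, -14, 47, 0, 0, 0, 0]],
  ],
)

```text
time: 4.3
tool_pos: [0.4991, 0.2104, 0.0988]
orientation: [0.68, 0.733, 0.001, 0.0]
wrist_force: [0.7, -0.1, -0.3]
grip_width: 0.0236
```

Emit:
carry_out(
  rows=[
    [[0.1, -14, 47, 0, 0, 0, 0], [0.1, -2, 25, 0, 0, 0, 0], [0.1, 0, 0, 0, 0, 0, 0]],
  ],
)

```text
time: 4.6
tool_pos: [0.4826, 0.2845, 0.0981]
orientation: [0.678, 0.735, 0.001, -0.0]
wrist_force: [0.9, -0.9, -0.0]
grip_width: 0.0237
```

```bash
python3 -c "
from h import *
snap('wrist','w3.png'); print(status.read_state())"
```

```text
{'time': 4.65, 'q': array([ 4.05116637e-01,  3.33542882e-01,  1.70440517e+00, -2.79290573e-04,
        1.10317438e+00, -1.24626577e+00]), 'dq': array([-0.04333243, -0.00387427,  0.01781534, -0.01704735,  0.00348239,
       -0.00516244]), 'effort': array([ 1.29852857e+00, -4.07578290e+01, -2.10455185e+01,  2.09517921e-01,
        1.10883018e-02,  5.83676202e-02]), 'tool_pos': array([0.48287535, 0.28248145, 0.09789255]), 'orientation': array([6.78002810e-01, 7.35059262e-01, 1.63720006e-04, 2.09795288e-04]), 'wrist_force': array([ 0.31780073, -0.95828719, -0.16343697]), 'moment': array([ 0.0227717 ,  0.06223025, -0.01547233]), 'grip_width': 0.023481449933325606}
```

View pics/w3.png

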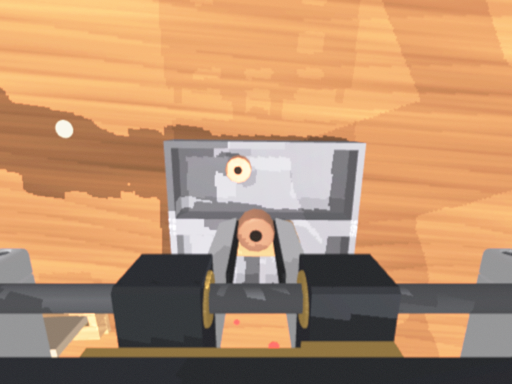

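```bash
python3 -c "
from h import *
s=snap('wrist')
for p,z in [((163,143),.03),((366,143),.03),((358,219),.03),((168,219),.03),((238,170),.028)]: print(p,(1000*pix2w(s,p,z)).round(1))
for p in [(508,294,76),(484,282,28)]: print(w2pix(s,np.array(p)/1000))
"
```

```text
(163, 143) [433.2 196.6  30. ]
(366, 143) [418.8 375.3  30. ]
(358, 219) [489.5 380.4  30. ]
(168, 219) [503.8 201.2  30. ]
(238, 170) [452.2 264.1  28. ]
[267.38130133 251.94753827]
[254.82176133 204.8868435 ]
```

Emit:
carry_out(
  rows=[
    [[0.1, -1, -1, -45, 0, 0, 0], [0.1, 0, 0, -30, 0, 0, 0], [0.1, 0, 0, -12, 0, 0, 0], [0.1, 0, 0, 0, 0, 0, 0], [0.37, 0, 0, 0, 0, 0, 0]],
  ],
)

```text
time: 5.2
tool_pos: [0.4835, 0.2797, 0.0112]
orientation: [0.68, 0.733, 0.001, 0.0]
wrist_force: [0.1, 0.0, 0.3]
grip_width: 0.0284
```

Emit:
carry_out(
  rows=[
    [[0.37, 0, 0, 0, 0, 0, 0], [0.37, 0, 0, 45, 0, 0, 0], [0.5, 0, 0, 45, 0, 0, 0], [0.5, 0, -48, 0, 0, 0, 0], [0.5, 0, -48, 0, 0, 0, 0]],
  ],
)

```text
time: 5.7
tool_pos: [0.4845, 0.1845, 0.1036]
orientation: [0.678, 0.735, 0.003, 0.002]
wrist_force: [0.7, -1.2, -0.6]
grip_width: 0.0468
```

Emit:
carry_out(
  rows=[
    [[0.5, 0, -48, 0, 0, 0, 0], [0.5, 0, -48, 0, 0, 0, 0], [0.5, 2, -48, 0, 0, 0, 0], [0.5, 2, -46, 0, 0, 0, 0], [0.5, 0, 0, 0, 0, 0, 0]],
  ],
)

```text
time: 6.2
tool_pos: [0.4878, -0.011, 0.1019]
orientation: [0.682, 0.732, 0.0, 0.002]
wrist_force: [0.1, 0.9, 0.6]
grip_width: 0.0464
```

```bash
python3 -c "
from h import *
print(*beads('w4.png'),sep='\n'); print(status.read_state()['tool_pos'])"
```

```text
(0.83, (264, 200), [486.5, -3.0])
[ 0.48733276 -0.00833898  0.10168871]
```

Emit:
carry_out(
  rows=[
    [[0.5, 0, 5, -48, 0, 0, 0], [0.5, 0, 0, -30, 0, 0, 0], [0.5, 0, 0, -20, 0, 0, 0], [0.1, 0, 0, 0, 0, 0, 0], [0.1, 0, 0, 0, 0, 0, 0]],
  ],
)

```text
time: 6.75
tool_pos: [0.4866, 0.0005, 0.0027]
orientation: [0.679, 0.734, 0.0, -0.0]
wrist_force: [0.9, -0.7, -0.9]
grip_width: 0.0342
```

Emit:
carry_out(
  rows=[
    [[0.1, 0, 0, 0, 0, 0, 0], [0.1, 0, 0, 0, 0, 0, 0], [0.1, 0, 0, 0, 0, 0, 0]],
  ],
)

```text
time: 7.05
tool_pos: [0.4869, -0.0003, 0.0032]
orientation: [0.679, 0.734, 0.001, 0.0]
wrist_force: [0.2, 1.8, 2.5]
grip_width: 0.0235
```

Emit:
carry_out(
  rows=[
    [[0.1, 0, 0, 48, 0, 0, 0], [0.1, 0, 10, 45, 0, 0, 0], [0.1, -7, 48, 0, 0, 0, 0], [0.1, -7, 48, 0, 0, 0, 0], [0.1, -7, 48, 0, 0, 0, 0]],
  ],
)

```text
time: 7.55
tool_pos: [0.4655, 0.1544, 0.0965]
orientation: [0.68, 0.733, 0.001, 0.001]
wrist_force: [0.7, -0.0, -0.2]
grip_width: 0.0237
```

Emit:
carry_out(
  rows=[
    [[0.1, -7, 48, 0, 0, 0, 0], [0.1, -7, 48, 0, 0, 0, 0], [0.1, -3, 48, 0, 0, 0, 0], [0.1, 0, 16, 0, 0, 0, 0], [0.1, 0, 0, 0, 0, 0, 0]],
  ],
)

```text
time: 8.05
tool_pos: [0.4483, 0.3149, 0.0955]
orientation: [0.678, 0.735, 0.0, 0.0]
wrist_force: [-0.7, -0.4, -0.3]
grip_width: 0.0233
```

Emit:
carry_out(
  rows=[
    [[0.1, 0, -1, -45, 0, 0, 0], [0.1, 0, 0, -28, 0, 0, 0], [0.1, 0, 0, -12, 0, 0, 0], [0.1, 0, 0, 0, 0, 0, 0], [0.35, 0, 0, 0, 0, 0, 0]],
  ],
)

```text
time: 8.55
tool_pos: [0.4494, 0.3114, 0.0112]
orientation: [0.68, 0.733, 0.0, 0.0]
wrist_force: [0.3, 0.3, 0.8]
grip_width: 0.0285
```

Emit:
carry_out(
  rows=[
    [[0.35, 0, 0, 0, 0, 0, 0], [0.35, 0, 0, 45, 0, 0, 0], [0.5, 0, 0, 45, 0, 0, 0], [0.5, -2, -48, 0, 0, 0, 0], [0.5, -2, -48, 0, 0, 0, 0]],
  ],
)

```text
time: 9.05
tool_pos: [0.4465, 0.2165, 0.1035]
orientation: [0.678, 0.735, 0.003, 0.002]
wrist_force: [0.7, -1.4, -1.1]
grip_width: 0.0467
```

Emit:
carry_out(
  rows=[
    [[0.5, -2, -48, 0, 0, 0, 0], [0.5, -2, -48, 0, 0, 0, 0], [0.5, -3, -48, 0, 0, 0, 0], [0.5, -3, -48, 0, 0, 0, 0], [0.5, -3, -48, 0, 0, 0, 0]],
  ],
)

```text
time: 9.55
tool_pos: [0.4317, -0.0258, 0.1019]
orientation: [0.679, 0.734, 0.001, 0.001]
wrist_force: [1.2, 0.4, 0.8]
grip_width: 0.047
```

Emit:
carry_out(
  rows=[
    [[0.5, 0, -28, 0, 0, 0, 0], [0.5, 0, 0, 0, 0, 0, 0]],
  ],
)

```text
time: 9.75
tool_pos: [0.4324, -0.0552, 0.1018]
orientation: [0.681, 0.732, 0.0, 0.002]
wrist_force: [0.0, 1.1, 0.0]
grip_width: 0.0468
```

```bash
python3 -c "
from h import *
print(*beads('w5.png'),sep='\n'); print(status.read_state()['tool_pos'])"
```

```text
(0.84, (258, 199), [430.5, -53.0])
[ 0.43201033 -0.0532733   0.10151201]
```

Bead 1 at (430.5,-53) is centred.

Emit:
carry_out(
  rows=[
    [[0.5, 0, 1, -48, 0, 0, 0], [0.5, 0, 0, -30, 0, 0, 0], [0.5, 0, 0, -20, 0, 0, 0], [0.1, 0, 0, 0, 0, 0, 0], [0.1, 0, 0, 0, 0, 0, 0]],
  ],
)

```text
time: 10.3
tool_pos: [0.4316, -0.0495, 0.0027]
orientation: [0.679, 0.734, 0.0, -0.0]
wrist_force: [-0.3, 0.3, 0.2]
grip_width: 0.0342
```

Emit:
carry_out(
  rows=[
    [[0.1, 0, 0, 0, 0, 0, 0], [0.1, 0, 0, 0, 0, 0, 0], [0.1, 0, 0, 0, 0, 0, 0]],
  ],
)

```text
time: 10.6
tool_pos: [0.4319, -0.0504, 0.0031]
orientation: [0.679, 0.734, 0.001, 0.0]
wrist_force: [-0.1, 0.7, 3.3]
grip_width: 0.0236
```

Emit:
carry_out(
  rows=[
    [[0.1, 0, 0, 48, 0, 0, 0], [0.1, 0, 10, 45, 0, 0, 0], [0.1, 6, 48, 0, 0, 0, 0], [0.1, 6, 48, 0, 0, 0, 0], [0.1, 6, 48, 0, 0, 0, 0]],
  ],
)

```text
time: 11.1
tool_pos: [0.4499, 0.1045, 0.0965]
orientation: [0.68, 0.733, 0.001, 0.001]
wrist_force: [0.2, 0.2, -0.6]
grip_width: 0.0239
```

Emit:
carry_out(
  rows=[
    [[0.1, 6, 48, 0, 0, 0, 0], [0.1, 6, 48, 0, 0, 0, 0], [0.1, 6, 48, 0, 0, 0, 0], [0.1, 5, 48, 0, 0, 0, 0], [0.1, 2, 43, 0, 0, 0, 0]],
  ],
)

```text
time: 11.6
tool_pos: [0.4746, 0.3407, 0.0957]
orientation: [0.679, 0.734, 0.001, 0.0]
wrist_force: [-0.1, -0.1, -0.1]
grip_width: 0.0237
```

Emit:
carry_out(
  rows=[
    [[0.1, 0, 0, 0, 0, 0, 0], [0.1, 0, 0, 0, 0, 0, 0]],
  ],
)

```text
time: 11.8
tool_pos: [0.4739, 0.3385, 0.0952]
orientation: [0.678, 0.735, -0.001, 0.0]
wrist_force: [-0.1, -0.6, -0.3]
grip_width: 0.0236
```

Emit:
carry_out(
  rows=[
    [[0.1, 1, 0, -45, 0, 0, 0], [0.1, 0, 0, -28, 0, 0, 0], [0.1, 0, 0, -12, 0, 0, 0], [0.1, 0, 0, 0, 0, 0, 0], [0.35, 0, 0, 0, 0, 0, 0]],
  ],
)

```text
time: 12.3
tool_pos: [0.4763, 0.3376, 0.0114]
orientation: [0.68, 0.733, 0.001, 0.0]
wrist_force: [-1.0, 0.6, -0.6]
grip_width: 0.0287
```

Emit:
carry_out(
  rows=[
    [[0.35, 0, 0, 0, 0, 0, 0], [0.35, 0, 0, 48, 0, 0, 0], [0.5, 0, 0, 48, 0, 0, 0], [0.5, 0, 0, 40, 0, 0, -0.14], [0.5, 14, -23, 0, 0, 0, -0.14]],
  ],
)

```text
time: 12.8
tool_pos: [0.4926, 0.3191, 0.1546]
orientation: [0.776, 0.631, 0.008, 0.001]
wrist_force: [1.3, 0.3, -0.3]
grip_width: 0.0472
```

Emit:
carry_out(
  rows=[
    [[0.5, 14, -23, 0, 0, 0, -0.14], [0.5, 14, -23, 0, 0, 0, -0.14], [0.5, 14, -23, 0, 0, 0, -0.14], [0.5, 14, -23, 0, 0, 0, -0.14], [0.5, 14, -23, 0, 0, 0, -0.14]],
  ],
)

```text
time: 13.3
tool_pos: [0.5603, 0.1993, 0.148]
orientation: [0.946, 0.325, 0.001, 0.0]
wrist_force: [-0.5, 0.1, 0.2]
grip_width: 0.0468
```

Emit:
carry_out(
  rows=[
    [[0.5, 14, -23, 0, 0, 0, -0.14], [0.5, 14, -23, 0, 0, 0, -0.14], [0.5, 14, -23, 0, 0, 0, -0.14], [0.5, 14, -23, 0, 0, 0, -0.14], [0.5, 14, -23, 0, 0, 0, -0.015]],
  ],
)

```text
time: 13.8
tool_pos: [0.6304, 0.0842, 0.148]
orientation: [0.999, 0.045, 0.001, -0.0]
wrist_force: [0.3, 0.4, 0.6]
grip_width: 0.0469
```

Emit:
carry_out(
  rows=[
    [[0.5, 0, 0, -30, 0, 0, 0], [0.5, 0, 0, -10, 0, 0, 0], [0.5, 0, 0, 0, 0, 0, 0]],
  ],
)

```text
time: 14.1
tool_pos: [0.6279, 0.0853, 0.1054]
orientation: [0.999, 0.046, -0.002, -0.0]
wrist_force: [0.3, 0.5, 0.0]
grip_width: 0.0469
```

```bash
python3 -c "
from h import *
s=snap('wrist','w6.png'); a=snap('scene','s6.png')['pixels'];st=status.read_state(); print(st['tool_pos'],st['orientation'],s['pose'].tolist())
c=cv2.resize(a[90:220,240:365],(400,416),interpolation=cv2.INTER_CUBIC)
cv2.imwrite('pics/v6.png',np.hstack([cv2.resize(s['pixels'][:,56:456],(400,416*1)),c]))
for p in [(634,83,66),(641,12,66),(634,83,22)]: print(w2pix(s,np.array(p)/1000).round(1))
"
```

```text
[0.6295243  0.08572123 0.10734354] [ 9.98903002e-01  4.68251502e-02  4.42005775e-04 -5.55476694e-05] [[0.9957148823543488, -0.0904594305171422, -0.019208448364679453, 0.6208300414867854], [0.09240800112689862, 0.9652948366553504, 0.24426755751480886, 0.1558787076278321], [-0.0035544881200169453, -0.24499585661197146, 0.9695176098747099, 0.2858489858609227], [0.0, 0.0, 0.0, 1.0]]
[264. 216.]
[263.8 291.5]
[262.8 201.7]
```

View pics/v6.png

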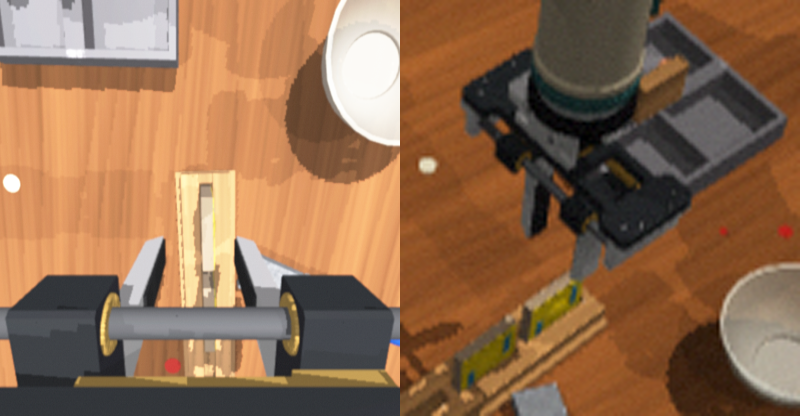

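The wrist view shows tile 2's top edge at the predicted pixel (264,216). Descend and grip.

Emit:
carry_out(
  rows=[
    [[0.5, 5, -2, -30, 0, 0, 0], [0.5, 0, 0, -25, 0, 0, 0], [0.5, 0, 0, -12, 0, 0, 0], [0.5, 0, 0, 0, 0, 0, 0], [0.05, 0, 0, 0, 0, 0, 0]],
  ],
  newtons=20,
)

```text
time: 14.7
tool_pos: [0.6353, 0.0836, 0.0407]
orientation: [0.999, 0.047, 0.001, -0.0]
wrist_force: [0.1, -0.5, 0.6]
grip_width: 0.0421
```

Emit:
carry_out(
  rows=[
    [[0.05, 0, 0, 0, 0, 0, 0], [0.05, 0, 0, 0, 0, 0, 0], [0.05, 0, 0, 0, 0, 0, 0], [0.05, 0, 0, 0, 0, 0, 0]],
  ],
)

```text
time: 15.1
tool_pos: [0.6347, 0.0832, 0.0401]
orientation: [0.999, 0.046, 0.0, 0.0]
wrist_force: [0.6, 0.7, -0.1]
grip_width: 0.0103
```

Emit:
carry_out(
  rows=[
    [[0.05, 0, 0, 40, 0, 0, 0], [0.05, 0, 0, 45, 0, 0, -0.012], [0.05, -18, 43, 0, 0, 0, 0], [0.05, -18, 43, 0, 0, 0, 0], [0.05, -18, 43, 0, 0, 0, 0]],
  ],
)

```text
time: 15.6
tool_pos: [0.58, 0.2131, 0.125]
orientation: [0.999, 0.04, 0.0, -0.0]
wrist_force: [0.1, 0.4, 0.0]
grip_width: 0.0098
```

Emit:
carry_out(
  rows=[
    [[0.05, -18, 42, 0, 0.01, -0.122, 0], [0.05, 0, 0, 0, 0.01, -0.122, 0], [0.05, 0, 0, 0, 0.01, -0.122, 0], [0.05, 0, 0, 0, 0.01, -0.122, 0], [0.05, 0, 0, 0, 0.01, -0.122, 0]],
  ],
)

```text
time: 16.1
tool_pos: [0.562, 0.2508, 0.1244]
orientation: [0.957, 0.037, 0.287, -0.008]
wrist_force: [1.0, -1.5, -1.4]
grip_width: 0.01
```

Emit:
carry_out(
  rows=[
    [[0.05, 0, 0, 0, 0, 0, 0], [0.05, 0, 0, 0, 0, 0, 0]],
  ],
)

```text
time: 16.3
tool_pos: [0.5644, 0.251, 0.1247]
orientation: [0.958, 0.037, 0.286, -0.007]
wrist_force: [0.5, 0.2, -0.3]
grip_width: 0.01
```

```bash
python3 -c "
from h import *
from scipy.spatial.transform import Rotation as R
s=snap('side')['pixels']; a=snap('scene','s7.png')['pixels'];st=status.read_state(); print(st['tool_pos'],R.from_quat(st['orientation']).as_matrix().round(3).tolist(),st['wrist_force'])
c=cv2.resize(a[60:200,245:385],(400,400),interpolation=cv2.INTER_CUBIC)
d=cv2.resize(s[240:380,200:340],(400,400),interpolation=cv2.INTER_CUBIC)
cv2.imwrite('pics/v7.png',np.hstack([c,d]))
"
```

```text
[0.56641666 0.25140531 0.12583053] [[0.833, 0.073, 0.549], [0.064, -0.997, 0.036], [0.55, 0.005, -0.835]] [-0.28777257 -0.58812719 -0.692449  ]
```

View pics/v7.png

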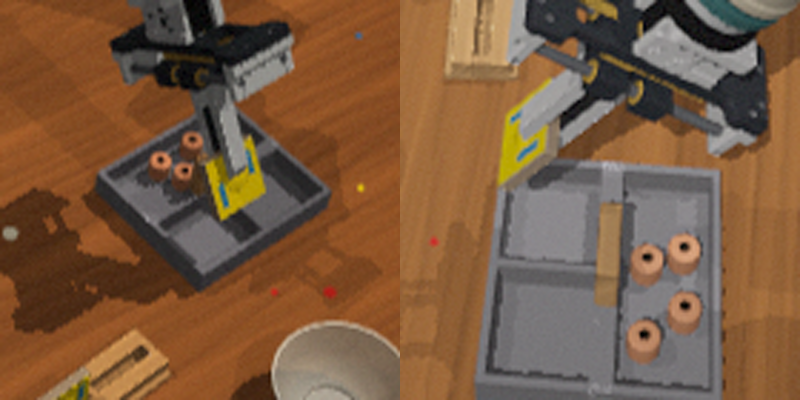

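Four beads stand in the bay, and the tile hangs tilted over the right pocket with its glazed face up and out. Lower, release, and withdraw along the tool axis.

Emit:
carry_out(
  rows=[
    [[0.05, -3, 3, -40, 0, 0, 0], [0.05, 0, 0, -30, 0, 0, 0], [0.05, 0, 0, -12, 0, 0, 0], [0.05, 0, 0, -5, 0, 0, 0], [0.05, 0, 0, 0, 0, 0, 0]],
  ],
)

```text
time: 16.9
tool_pos: [0.5665, 0.2553, 0.0412]
orientation: [0.956, 0.036, 0.29, -0.009]
wrist_force: [0.1, -0.1, -1.5]
grip_width: 0.01
```

Emit:
carry_out(
  rows=[
    [[0.05, -4, 0, 0, 0, 0, 0], [0.05, 0, 0, -2, 0, 0, 0], [0.3, 0, 0, 0, 0, 0, 0], [0.3, 0, 0, 0, 0, 0, 0], [0.3, 0, 0, 0, 0, 0, 0]],
  ],
)

```text
time: 17.4
tool_pos: [0.5574, 0.2537, 0.0353]
orientation: [0.957, 0.036, 0.286, -0.007]
wrist_force: [-0.0, 0.3, -0.8]
grip_width: 0.0273
```

Emit:
carry_out(
  rows=[
    [[0.3, -6, 0, 8, 0, 0, 0], [0.3, -8, 0, 13, 0, 0, 0], [0.3, -17, 0, 26, 0, 0, 0], [0.3, -17, 0, 26, 0, 0, 0], [0.3, -11, 0, 17, 0, 0, 0]],
  ],
)

```text
time: 17.9
tool_pos: [0.4977, 0.254, 0.1271]
orientation: [0.957, 0.036, 0.287, -0.008]
wrist_force: [0.4, 0.7, 0.4]
grip_width: 0.0277
```

Emit:
carry_out(
  rows=[
    [[0.5, 30, -30, 20, -0.01, 0.122, 0], [0.5, 30, -35, 0, -0.01, 0.122, 0], [0.5, 20, -40, 0, -0.01, 0.122, 0], [0.5, 15, -45, 0, -0.01, 0.122, 0], [0.5, 0, -40, 0, -0.01, 0.102, 0.01]],
  ],
)

```text
time: 18.4
tool_pos: [0.5717, 0.0855, 0.1347]
orientation: [0.997, 0.039, 0.056, 0.019]
wrist_force: [0.7, -0.3, -0.0]
grip_width: 0.0468
```

```bash
python3 -c "
from h import *
from scipy.spatial.transform import Rotation as R
s=snap('side')['pixels']; w=snap('wrist','w8.png')['pixels'];st=status.read_state(); print(st['tool_pos'],R.from_quat(st['orientation']).as_matrix().round(3).tolist(),st['wrist_force'])
d=cv2.resize(s[240:380,200:340],(400,400),interpolation=cv2.INTER_CUBIC)
cv2.imwrite('pics/v8.png',np.hstack([cv2.resize(w[:,56:456],(400,400)),d]))
"
```

```text
[0.57320485 0.0824232  0.13378181] [[0.991, 0.07, 0.115], [0.075, -0.996, -0.038], [0.112, 0.046, -0.993]] [-0.33063266  0.72881215 -0.79415228]
```

View pics/v8.png

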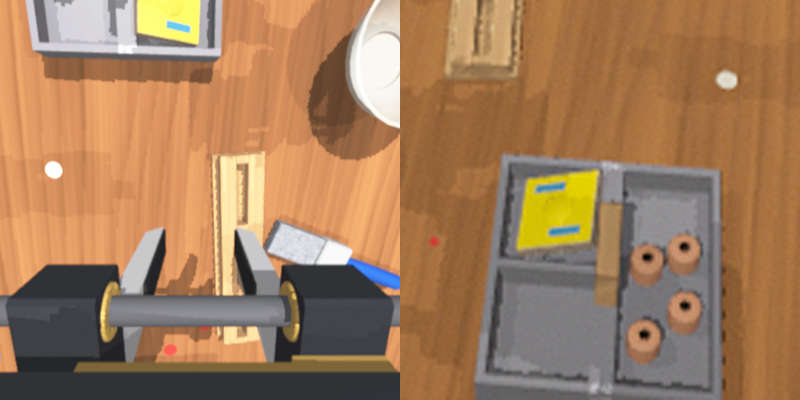

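The tile lies glazed up in the right pocket. Next, tile 1 at (641,12).

Emit:
carry_out(
  rows=[
    [[0.5, 25, -25, 0, 0.038, 0.115, 0.02], [0.5, 25, -25, 0, 0, 0, 0], [0.5, 19, -20, -10, 0, 0, 0], [0.5, 0, 0, -15, 0, 0, 0], [0.5, 0, 0, 0, 0, 0, 0]],
  ],
)

```text
time: 19.0
tool_pos: [0.6356, 0.0176, 0.1055]
orientation: [0.999, 0.049, -0.003, -0.002]
wrist_force: [-0.7, 0.3, -0.6]
grip_width: 0.0471
```

```bash
python3 -c "
from h import *
from scipy.spatial.transform import Rotation as R
s=snap('wrist','w9.png');st=status.read_state(); print(st['tool_pos'],R.from_quat(st['orientation']).as_matrix().round(3).tolist())
for p in [(641,12,66),(638,42,66),(644,-18,66)]: print(w2pix(s,np.array(p)/1000).round(1))
cv2.imwrite('pics/v9.png',cv2.resize(s['pixels'][100:300,180:350],None,fx=3,fy=3))
"
```

```text
[0.63594075 0.01807555 0.10681863] [[0.995, 0.099, -0.005], [0.099, -0.995, 0.004], [-0.004, -0.005, -1.0]]
[262.8 219.9]
[262.9 184.6]
[262.6 253. ]
```

View pics/v9.png

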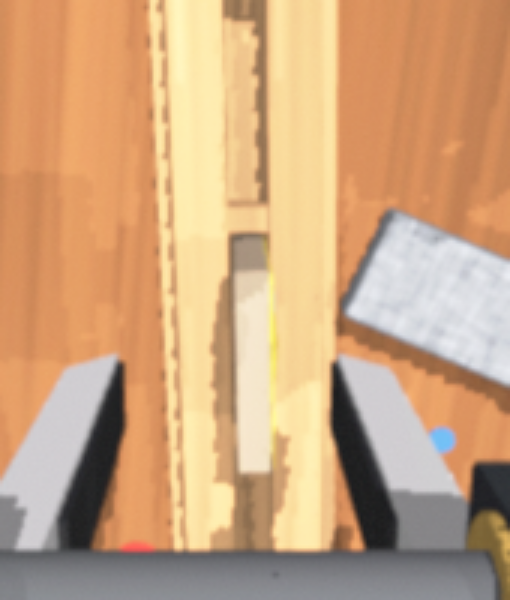

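Emit:
carry_out(
  rows=[
    [[0.5, 6, -8, -30, 0, 0, 0], [0.5, 0, 0, -25, 0, 0, 0], [0.5, 0, 0, -12, 0, 0, 0], [0.5, 0, 0, 0, 0, 0, 0], [0.05, 0, 0, 0, 0, 0, 0]],
  ],
)

```text
time: 19.55
tool_pos: [0.6439, 0.0099, 0.0423]
orientation: [0.999, 0.05, 0.0, -0.002]
wrist_force: [-0.4, -0.8, 0.8]
grip_width: 0.042
```

Emit:
carry_out(
  rows=[
    [[0.05, 0, 0, 0, 0, 0, 0], [0.05, 0, 0, 0, 0, 0, 0], [0.05, 0, 0, 0, 0, 0, 0], [0.05, 0, 0, 0, 0, 0, 0]],
  ],
)

```text
time: 19.95
tool_pos: [0.6438, 0.0092, 0.0417]
orientation: [0.999, 0.049, -0.0, -0.002]
wrist_force: [-0.4, 1.1, 0.8]
grip_width: 0.0105
```

Emit:
carry_out(
  rows=[
    [[0.05, 0, 0, 40, 0, 0, 0], [0.05, 0, 3, 45, 0, 0, -0.018], [0.05, -12, 47, 0, 0, 0, 0], [0.05, -12, 47, 0, 0, 0, 0], [0.05, -12, 47, 0, 0, 0, 0]],
  ],
)

```text
time: 20.45
tool_pos: [0.6072, 0.1542, 0.1268]
orientation: [0.999, 0.04, 0.0, -0.002]
wrist_force: [-0.0, 0.6, -1.4]
grip_width: 0.0103
```

Emit:
carry_out(
  rows=[
    [[0.05, -12, 47, 0, 0, 0, 0], [0.05, -12, 47, 0, 0, 0, 0], [0.05, -12, 47, 0, 0.01, -0.122, 0], [0.05, -12, 46, 0, 0.01, -0.122, 0], [0.05, 0, 0, 0, 0.01, -0.122, 0]],
  ],
)

```text
time: 20.95
tool_pos: [0.5585, 0.346, 0.1272]
orientation: [0.982, 0.042, 0.185, -0.012]
wrist_force: [0.8, -1.2, -0.8]
grip_width: 0.0099
```

Emit:
carry_out(
  rows=[
    [[0.05, 0, 0, 0, 0.01, -0.122, 0], [0.05, 0, 0, 0, 0.01, -0.122, 0], [0.05, 0, 0, 0, 0, 0, 0], [0.05, 0, 0, 0, 0, 0, 0]],
  ],
)

```text
time: 21.35
tool_pos: [0.5611, 0.3378, 0.1263]
orientation: [0.958, 0.037, 0.285, -0.01]
wrist_force: [1.5, 0.1, -0.8]
grip_width: 0.0098
```

```bash
python3 -c "
from h import *
from scipy.spatial.transform import Rotation as R
st=status.read_state(); print(st['tool_pos'],R.from_quat(st['orientation']).as_matrix().round(3).tolist(),st['wrist_force'])"
```

```text
[0.56108873 0.33782771 0.12630914] [[0.834, 0.077, 0.546], [0.066, -0.997, 0.04], [0.547, 0.002, -0.837]] [ 1.53849089  0.09964189 -0.79049666]
```

Emit:
carry_out(
  rows=[
    [[0.05, -3, 2, -40, 0, 0, 0], [0.05, 0, 0, -30, 0, 0, 0], [0.05, 0, 0, -12, 0, 0, 0], [0.05, 0, 0, -3, 0, 0, 0], [0.05, 0, 0, 0, 0, 0, 0]],
  ],
)

```text
time: 21.85
tool_pos: [0.5651, 0.3427, 0.0475]
orientation: [0.956, 0.036, 0.291, -0.013]
wrist_force: [-3.8, -0.6, 15.3]
grip_width: 0.01
```

The tile touches the outer wall, about 9 mm too far in x. I'll lift, shift inward and retry.

Emit:
carry_out(
  rows=[
    [[0.05, 0, 0, 30, 0, 0, 0], [0.05, 0, 0, 5, 0, 0, 0], [0.05, 0, 0, 0, 0, 0, 0], [0.05, 0, 0, 0, 0, 0, 0]],
  ],
)

```text
time: 22.25
tool_pos: [0.5588, 0.3389, 0.0755]
orientation: [0.958, 0.036, 0.286, -0.01]
wrist_force: [-0.1, -0.3, -0.7]
grip_width: 0.0097
```

```bash
python3 -c "
from h import *
from scipy.spatial.transform import Rotation as R
s=snap('side','s10.png')['pixels'];a=snap('scene','sc10.png')['pixels']
st=status.read_state(); print(st['tool_pos'],R.from_quat(st['orientation']).as_matrix().round(3).tolist(),st['wrist_force'],st['grip_width'])
c=cv2.resize(a[60:200,245:385],(400,400),interpolation=cv2.INTER_CUBIC)
d=cv2.resize(s[240:384,196:340],(400,400),interpolation=cv2.INTER_CUBIC)
cv2.imwrite('pics/v10.png',np.hstack([c,d]))
"
```

```text
[0.55791084 0.33877965 0.07466448] [[0.835, 0.076, 0.546], [0.065, -0.997, 0.039], [0.547, 0.003, -0.837]] [-0.64352027 -0.20722372 -0.45534184] 0.010015632109783434
```

View pics/v10.png

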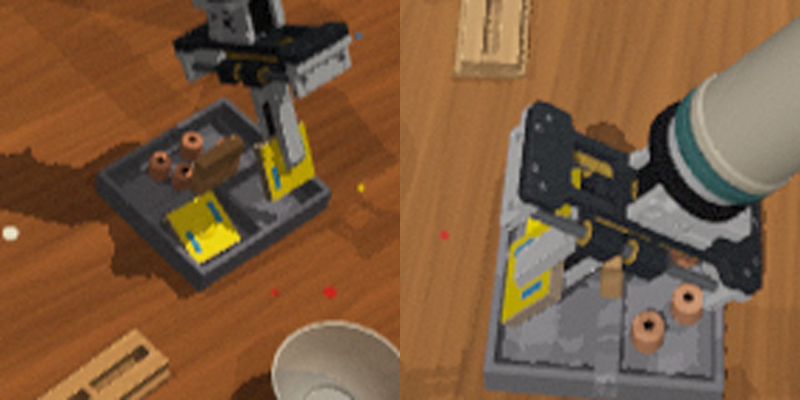

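Emit:
carry_out(
  rows=[
    [[0.05, -4, 0, -10, 0, 0, 0], [0.05, 0, 0, -10, 0, 0, 0], [0.05, 0, 0, -6, 0, 0, 0], [0.05, 0, 0, -4, 0, 0, 0], [0.05, 0, 0, 0, 0, 0, 0]],
  ],
)

```text
time: 22.85
tool_pos: [0.5536, 0.339, 0.0446]
orientation: [0.958, 0.037, 0.285, -0.009]
wrist_force: [-0.2, 0.0, -1.1]
grip_width: 0.0099
```

Emit:
carry_out(
  rows=[
    [[0.05, 0, 0, -2, 0, 0, 0], [0.05, 0, 0, 0, 0, 0, 0], [0.05, 0, 0, 0, 0, 0, 0]],
  ],
)

```text
time: 23.15
tool_pos: [0.5544, 0.3396, 0.0444]
orientation: [0.957, 0.037, 0.286, -0.01]
wrist_force: [-0.8, -0.1, -1.0]
grip_width: 0.01
```

Emit:
carry_out(
  rows=[
    [[0.05, 0, 0, -3, 0, 0, 0], [0.05, 0, 0, -2, 0, 0, 0], [0.05, 0, 0, 0, 0, 0, 0]],
  ],
)

```text
time: 23.45
tool_pos: [0.554, 0.3393, 0.0388]
orientation: [0.957, 0.037, 0.286, -0.01]
wrist_force: [0.3, 0.4, -0.4]
grip_width: 0.0099
```

Emit:
carry_out(
  rows=[
    [[0.05, 0, 0, -1, 0, 0, 0], [0.3, 0, 0, 0, 0, 0, 0], [0.3, 0, 0, 0, 0, 0, 0], [0.3, 0, 0, 0, 0, 0, 0], [0.3, 0, 0, 0, 0, 0, 0]],
  ],
)

```text
time: 23.95
tool_pos: [0.5543, 0.3396, 0.0384]
orientation: [0.957, 0.037, 0.286, -0.01]
wrist_force: [-1.2, -0.1, -0.2]
grip_width: 0.0281
```

Emit:
carry_out(
  rows=[
    [[0.3, -6, 0, 9, 0, 0, 0], [0.3, -8, 0, 12, 0, 0, 0], [0.3, -16, 0, 25, 0, 0, 0], [0.3, -16, 0, 25, 0, 0, 0], [0.3, -11, 0, 17, 0, 0, 0]],
  ],
)

```text
time: 24.45
tool_pos: [0.4967, 0.3398, 0.1279]
orientation: [0.957, 0.037, 0.287, -0.011]
wrist_force: [0.0, -0.2, 0.0]
grip_width: 0.028
```

Emit:
carry_out(
  rows=[
    [[0.3, 0, -5, 30, -0.01, 0.122, 0], [0.3, 0, -5, 30, -0.01, 0.122, 0], [0.3, 0, -5, 30, -0.01, 0.122, 0], [0.3, 0, -5, 0, -0.01, 0.122, 0], [0.3, 0, -5, 0, -0.01, 0.097, 0]],
  ],
)

```text
time: 24.95
tool_pos: [0.5028, 0.3119, 0.2048]
orientation: [0.999, 0.036, 0.029, 0.009]
wrist_force: [0.1, 0.4, -0.8]
grip_width: 0.028
```

Emit:
carry_out(
  rows=[
    [[0.3, 0, -30, 0, 0, 0, 0], [0.3, 0, -30, 0, 0, 0, 0], [0.3, 0, -40, 0, 0, 0, 0], [0.3, 0, 0, 0, 0, 0, 0]],
  ],
)

```text
time: 25.35
tool_pos: [0.5008, 0.2075, 0.2019]
orientation: [0.999, 0.034, 0.028, 0.012]
wrist_force: [-0.2, 0.2, 0.2]
grip_width: 0.0282
```

```bash
python3 -c "
from h import *
from scipy.spatial.transform import Rotation as R
s=snap('side','s11.png')['pixels'];w=snap('wrist','w11.png');a=snap('scene','sc11.png')['pixels']
st=status.read_state(); print(st['tool_pos'],R.from_quat(st['orientation']).as_matrix().round(3).tolist(),st['wrist_force'],st['grip_width'])
d=cv2.resize(s[285:384,220:320],(400,400),interpolation=cv2.INTER_CUBIC)
c=cv2.resize(a[85:165,275:365],(400,400),interpolation=cv2.INTER_CUBIC)
cv2.imwrite('pics/v11.png',np.hstack([c,d]))
"
```

```text
[0.50131584 0.21182995 0.20214916] [[0.996, 0.07, 0.058], [0.071, -0.997, -0.019], [0.057, 0.023, -0.998]] [0.79296997 0.56092648 0.632414  ] 0.028187164931003067
```

View pics/v11.png

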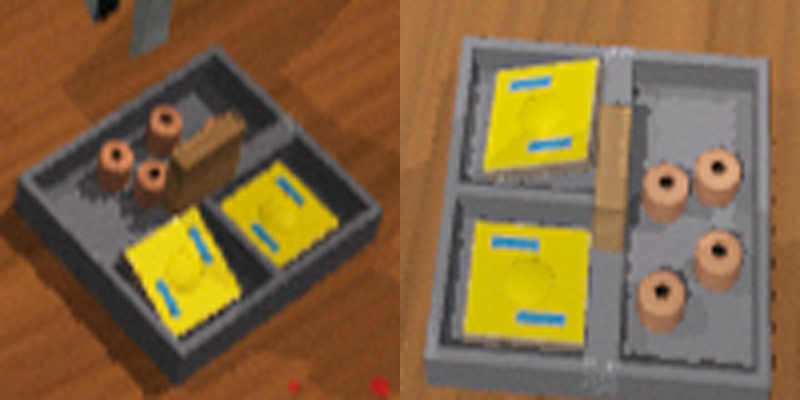

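The left tile and all beads look right. The right tile seems propped on the divider, so I'll triangulate its corners from both views.

```bash
cat > tri.py <<'E'
from h import *
def tri(a,b,ua,ub):
    o1=np.array(a['pose'])[:3,3];o2=np.array(b['pose'])[:3,3]
    d1=pix2w(a,ua,0)-o1;d2=pix2w(b,ub,0)-o2
    k=np.linalg.lstsq(np.c_[d1,-d2],o2-o1,rcond=None)[0]
    p,q=o1+d1*k[0],o2+d2*k[1]; return 1000*(p+q)/2,1000*np.linalg.norm(p-q)
def totray(p,o=(506,293),yaw=.08):
    c,s=np.cos(yaw),np.sin(yaw);d=p[:2]-np.array(o);return np.r_[c*d[0]+s*d[1],-s*d[0]+c*d[1],p[2]]
E
python3 - <<'E'
from tri import *
a=snap('scene');b=snap('side')
A=lambda p:(275-.4+p[0]*90/400,85-.4+p[1]*80/400);B=lambda p:(220-.4+p[0]/4,285-.4+p[1]*99/400)
for n,p,q in [('-x-y',(125,262),(598,60)),('-x+y',(197,210),(588,160)),('+x+y',(243,297),(485,170)),('+x-y',(178,338),(497,72)),
 ('L-x-y',(222,203),(590,224)),('L-x+y',(278,160),(587,337)),('L+x+y',(338,217),(465,337)),('L+x-y',(275,265),(473,223)),
 ('rim-x-y',(20,183),(765,62)),('rim+x-y',(180,360),(466,40)),('rim-x+y',(215,50),(770,372)),('rim+x+y',(381,210),(428,358))]:
    P,e=tri(a,b,A(p),B(q)); print(n,P.round(1),totray(P).round(1),round(e,1))
E
```

```text
-x-y [404.3 223.2  16. ] [-106.9  -61.5   16. ] 202.8
-x+y [407.4 283.8  21.9] [-99.   -1.3  21.9] 194.9
+x+y [459.5 281.   -5.3] [-47.3  -8.2  -5.3] 202.9
+x-y [457.4 225.1  -3.1] [-53.9 -63.8  -3.1] 208.4
L-x-y [404.5 310.1   7.7] [-99.8  25.2   7.7] 194.9
L-x+y [402.1 365.5   4.7] [-97.8  80.5   4.7] 186.6
L+x+y [459.2 370.4  -1. ] [-40.4  80.9  -1. ] 186.0
L+x-y [460.2 311.6  -1.5] [-44.2  22.2  -1.5] 192.6
rim-x-y [313.  208.4  10.3] [-199.2  -68.9   10.3] 196.1
rim+x-y [474.8 211.7   3.4] [-37.6 -78.5   3.4] 207.9
rim-x+y [318.7 378.8  23.6] [-179.9  100.5   23.6] 179.9
rim+x+y [477.8 388.8  10.8] [-20.4  97.7  10.8] 186.3
```

Run:
```python
from tri import *
a=snap('scene');b=snap('side')
A=lambda p:(275-.4+p[0]*90/400,85-.4+p[1]*80/400);B=lambda p:(220-.4+(p[0]-400)/4,285-.4+p[1]*99/400)
for n,p,q in [('-x-y',(125,262),(598,60)),('-x+y',(197,210),(588,160)),('+x+y',(243,297),(485,170)),('+x-y',(178,338),(497,72)),
 ('L-x-y',(222,203),(590,224)),('L-x+y',(278,160),(587,337)),('L+x+y',(338,217),(465,337)),('L+x-y',(275,265),(473,223)),
 ('rim-x-y',(20,183),(765,62)),('rim+x-y',(180,360),(466,40)),('rim-x+y',(215,50),(770,372)),('rim+x+y',(381,210),(428,358))]:
    P,e=tri(a,b,A(p),B(q)); print(n,P.round(1),totray(P).round(1),round(e,1))
```

```text
-x-y [523.5 218.8  35.5] [ 11.5 -75.4  35.5] 6.7
-x+y [520.7 279.4  39.1] [ 13.6 -14.7  39.1] 6.2
+x+y [574.2 279.7  14.8] [ 66.9 -18.8  14.8] 6.5
+x-y [576.8 223.7  18.8] [ 65.  -74.7  18.8] 5.9
L-x-y [516.3 306.1  24. ] [11.3 12.3 24. ] 7.2
L-x+y [509.3 361.8  20. ] [ 8.8 68.4 20. ] 5.1
L+x+y [566.3 369.2  18.2] [66.2 71.1 18.2] 1.3
L+x-y [572.3 310.4  19.2] [67.5 12.  19.2] 0.6
rim-x-y [434.6 200.8  27.9] [-78.5 -86.2  27.9] 4.7
rim+x-y [594.8 211.1  26.8] [ 82.  -88.7  26.8] 3.7
rim-x+y [422.8 372.2  33. ] [-76.6  85.6  33. ] 8.3
rim+x+y [582.1 388.   29.4] [83.5 88.6 29.4] 4.4
```

The right tile's divider-side edge is about 20 mm high, so it is propped on the wall edge. I'll nudge it toward +x with shut fingertips just above the divider.

Emit:
carry_out(
  rows=[
    [[0, -2, 36, 0, 0.019, 0.058, 0.009], [0, 0, 0, -45, 0, 0, 0], [0, 0, 0, -45, 0, 0, 0], [0, 0, 0, -40, 0, 0, 0], [0, 0, 0, 0, 0, 0, 0]],
  ],
)

```text
time: 26.2
tool_pos: [0.4945, 0.2468, 0.0669]
orientation: [0.999, 0.041, -0.006, 0.002]
wrist_force: [-1.1, -0.3, -0.6]
grip_width: 0.0002
```

Emit:
carry_out(
  rows=[
    [[0, 0, 0, -15, 0, 0, 0], [0, 0, 0, -10, 0, 0, 0], [0, 0, 0, 0, 0, 0, 0], [0, 0, 0, 0, 0, 0, 0]],
  ],
)

```text
time: 26.6
tool_pos: [0.4999, 0.248, 0.0481]
orientation: [0.999, 0.04, 0.001, -0.0]
wrist_force: [-0.8, -0.3, 1.0]
grip_width: 0.0002
```

Emit:
carry_out(
  rows=[
    [[0, 0, 0, -8, 0, 0, 0], [0, 0, 0, -4, 0, 0, 0], [0, 0, 0, 0, 0, 0, 0], [0, 0, 0, 0, 0, 0, 0]],
  ],
)

```text
time: 27.0
tool_pos: [0.4991, 0.2475, 0.0349]
orientation: [0.999, 0.04, -0.0, 0.0]
wrist_force: [0.7, 1.1, 0.5]
grip_width: 0.0001
```

Emit:
carry_out(
  rows=[
    [[0, 4, 0, 0, 0, 0, 0], [0, 3, 0, 0, 0, 0, 0], [0, 3, 0, 0, 0, 0, 0], [0, 0, 0, 0, 0, 0, 0]],
  ],
)

```text
time: 27.4
tool_pos: [0.51, 0.2476, 0.035]
orientation: [0.999, 0.04, 0.0, 0.0]
wrist_force: [-0.5, 0.0, -0.4]
grip_width: 0.0004
```

Emit:
carry_out(
  rows=[
    [[0, 3, 0, 0, 0, 0, 0], [0, 3, 0, 0, 0, 0, 0], [0, 2, 0, 0, 0, 0, 0], [0, 0, 0, 0, 0, 0, 0]],
  ],
)

```text
time: 27.8
tool_pos: [0.5176, 0.2476, 0.0349]
orientation: [0.999, 0.04, 0.0, 0.0]
wrist_force: [0.4, -0.6, -0.1]
grip_width: 0.0005
```

Emit:
carry_out(
  rows=[
    [[0, -4, 0, 45, 0, 0, 0], [0, 0, 0, 45, 0, 0, 0], [0, 0, -20, 45, 0, 0, 0], [0, 0, -45, 10, 0, 0, 0], [0, 0, 0, 0, 0, 0, 0]],
  ],
)

```text
time: 28.3
tool_pos: [0.5145, 0.179, 0.1829]
orientation: [0.999, 0.039, 0.002, 0.001]
wrist_force: [0.4, 0.4, -0.2]
grip_width: 0.0005
```

```bash
python3 -c "
from h import *
s=snap('side','s12.png')['pixels'];a=snap('scene','sc12.png')['pixels']
st=status.read_state(); print(st['tool_pos'],st['wrist_force'])
d=cv2.resize(s[285:384,220:320],(400,400),interpolation=cv2.INTER_CUBIC)
c=cv2.resize(a[85:165,275:365],(400,400),interpolation=cv2.INTER_CUBIC)
cv2.imwrite('pics/v12.png',np.hstack([c,d]))
"
```

```text
[0.51300916 0.18206268 0.18022018] [ 0.63564463 -0.04109659 -0.10253269]
```

View pics/v12.png

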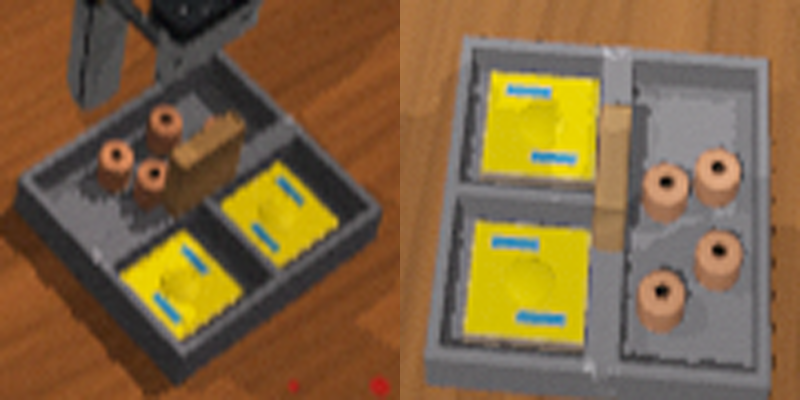

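Run:
```python
from tri import *
a=snap('scene');b=snap('side')
A=lambda p:(275-.4+p[0]*90/400,85-.4+p[1]*80/400);B=lambda p:(220-.4+(p[0]-400)/4,285-.4+p[1]*99/400)
for n,p,q in [('-x-y',(118,270),(600,80)),('-x+y',(185,230),(595,180)),('+x+y',(243,297),(482,175)),('+x-y',(178,342),(490,70)),('rstroke-',(194,260),(528,91)),('rstroke+',(166,308),(553,158)),('lstroke+',(265,237),(541,319)),('lstroke-',(291,191),(515,243)),
('h1',(168,163),(618,107)),('h2',(235,115),(612,222))]:
    P,e=tri(a,b,A(p),B(q)); print(n,P.round(1),totray(P).round(1),round(e,1))
```

```text
-x-y [519.7 220.3  21.2] [  7.8 -73.5  21.2] 2.1
-x+y [516.3 277.4  17.3] [  9.  -16.4  17.3] 5.1
+x+y [574.4 281.1  13.2] [ 67.3 -17.3  13.2] 4.1
+x-y [579.9 222.4  18.7] [ 68.  -76.3  18.7] 3.9
rstroke- [555.  249.7  48.1] [ 45.4 -47.1  48.1] 3.8
rstroke+ [540.2 250.  -13.6] [ 30.6 -45.6 -13.6] 1.7
lstroke+ [533.6 339.8 -13.9] [ 31.3  44.4 -13.9] 2.4
lstroke- [549.  333.8  48.4] [46.1 37.3 48.4] 4.9
h1 [505.5 265.1  72. ] [ -2.7 -27.8  72. ] 0.2
h2 [500.2 325.4  70.3] [-3.2 32.8 70.3] 1.5
```

Both tiles are flat within the error (top edges z ≈13–21 mm, all inside the pocket) and all 4 beads are in the bay. Now grasp the handle.

Emit:
carry_out(
  rows=[
    [[0.5, -4, 40, 0, 0, 0, 0], [0.5, -4, 40, 0, 0, 0, 0], [0.5, 0, 31, 0, 0, 0, 0], [0.5, 0, 0, -40, 0, 0, 0], [0.5, 0, 0, 0, 0, 0, 0]],
  ],
)

```text
time: 29.0
tool_pos: [0.5005, 0.2939, 0.1344]
orientation: [0.999, 0.042, -0.006, 0.002]
wrist_force: [-0.2, -0.7, 0.3]
grip_width: 0.0373
```

```bash
python3 -c "
from h import *
s=snap('wrist','w13.png')
st=status.read_state(); print(st['tool_pos'],st['orientation'])
for p in [(505,265,76),(505,321,76),(506,293,76)]: print(w2pix(s,np.array(p)/1000).round(1))
cv2.imwrite('pics/v13.png',cv2.resize(s['pixels'][100:300,160:360],(600,600)))
"
```

```text
[0.50210214 0.293694   0.13668445] [ 0.99913761  0.04128891 -0.00408441  0.001607  ]
[259.6 236.1]
[265.2 176.7]
[263.4 207.3]
```

View pics/v13.png

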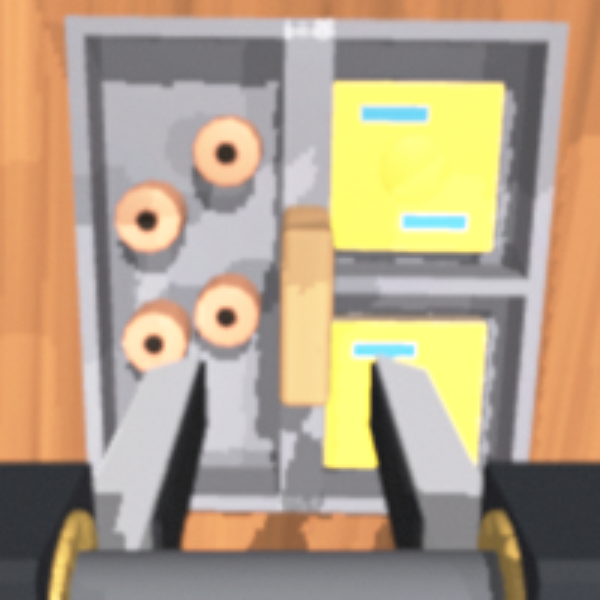

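The handle matches the prediction (pixel (262,206)), and both tiles and all 4 beads are in place. Descend and grip.

Emit:
carry_out(
  rows=[
    [[0.5, 0, 0, -35, 0, 0, 0], [0.5, 0, 0, -30, 0, 0, 0], [0.5, 0, 0, -20, 0, 0, 0], [0.5, 0, 0, -14, 0, 0, 0], [0.5, 0, 0, 0, 0, 0, 0]],
  ],
  newtons=60,
)

```text
time: 29.55
tool_pos: [0.5042, 0.2928, 0.0399]
orientation: [0.999, 0.04, -0.002, 0.001]
wrist_force: [-1.5, 0.0, 1.1]
grip_width: 0.0472
```

Emit:
carry_out(
  rows=[
    [[0.05, 0, 0, 0, 0, 0, 0], [0.05, 0, 0, 0, 0, 0, 0], [0.05, 0, 0, 0, 0, 0, 0], [0.05, 0, 0, 0, 0, 0, 0], [0.05, 0, 0, 0, 0, 0, 0]],
  ],
)

```text
time: 30.05
tool_pos: [0.5055, 0.2937, 0.0417]
orientation: [0.999, 0.04, 0.0, -0.0]
wrist_force: [-0.1, -0.8, 3.1]
grip_width: 0.0156
```

Emit:
carry_out(
  rows=[
    [[0.05, 0, 0, 3, 0, 0, 0], [0.05, 0, 0, 6, 0, 0, 0], [0.05, 0, 0, 10, 0, 0, 0], [0.05, 0, 0, 10, 0, 0, 0], [0.05, 0, 0, 10, 0, 0, 0]],
  ],
)

```text
time: 30.55
tool_pos: [0.5052, 0.2936, 0.0808]
orientation: [0.999, 0.04, -0.0, 0.0]
wrist_force: [0.5, -0.2, -6.4]
grip_width: 0.0153
```

Emit:
carry_out(
  rows=[
    [[0.05, 0, 0, 12, 0, 0, 0], [0.05, 0, 0, 12, 0, 0, 0], [0.05, 0, 0, 12, 0, 0, 0], [0.05, 0, 0, 8, 0, 0, 0], [0.05, 0, 0, 4, 0, 0, 0]],
  ],
)

```text
time: 31.05
tool_pos: [0.5056, 0.2937, 0.1293]
orientation: [0.999, 0.04, 0.001, -0.0]
wrist_force: [0.4, -0.1, -5.7]
grip_width: 0.0157
```

Emit:
carry_out(
  rows=[
    [[0.05, 0, 0, 2, 0, 0, 0], [0.05, 0, 0, 0, 0, 0, 0], [0.05, 0, 0, 0, 0, 0, 0]],
  ],
)

```text
time: 31.35
tool_pos: [0.5047, 0.2934, 0.1294]
orientation: [0.999, 0.04, -0.001, 0.0]
wrist_force: [-0.7, -0.5, -5.9]
grip_width: 0.0156
```

Weight 5.9 N and held level. Carry toward −y.

Emit:
carry_out(
  rows=[
    [[0.05, 0, -5, 0, 0, 0, 0], [0.05, 0, -10, 0, 0, 0, 0], [0.05, 0, -15, 0, 0, 0, 0], [0.05, 0, -20, 0, 0, 0, 0], [0.05, 0, -22, 0, 0, 0, 0]],
  ],
)

```text
time: 31.85
tool_pos: [0.5049, 0.2198, 0.1298]
orientation: [0.999, 0.04, -0.0, 0.0]
wrist_force: [0.5, -0.3, -6.8]
grip_width: 0.016
```

Emit:
carry_out(
  rows=[
    [[0.05, 0, -22, 0, 0, 0, 0], [0.05, 0, -22, 0, 0, 0, 0], [0.05, 0, -22, 0, 0, 0, 0], [0.05, 0, -22, 0, 0, 0, -0.005], [0.05, 0, -22, 0, 0, 0, -0.005]],
  ],
)

```text
time: 32.35
tool_pos: [0.5046, 0.1093, 0.13]
orientation: [0.999, 0.035, -0.0, 0.0]
wrist_force: [0.7, -0.6, -7.3]
grip_width: 0.0154
```

Emit:
carry_out(
  rows=[
    [[0.05, 0, -22, 0, 0, 0, -0.005], [0.05, 0, -22, 0, 0, 0, -0.005], [0.05, 0, -22, 0, 0, 0, -0.005], [0.05, 0, -22, 0, 0, 0, -0.005], [0.05, 0, -22, 0, 0, 0, -0.005]],
  ],
)

```text
time: 32.85
tool_pos: [0.5043, -0.0006, 0.1301]
orientation: [1.0, 0.022, -0.0, 0.0]
wrist_force: [-0.4, -0.0, -6.9]
grip_width: 0.0156
```

Emit:
carry_out(
  rows=[
    [[0.05, 0, -22, 0, 0, 0, -0.005], [0.05, 0, -22, 0, 0, 0, -0.005], [0.05, 0, -22, 0, 0, 0, -0.005], [0.05, 0, -22, 0, 0, 0, 0], [0.05, 0, -22, 0, 0, 0, 0]],
  ],
)

```text
time: 33.35
tool_pos: [0.504, -0.1104, 0.1301]
orientation: [1.0, 0.015, -0.0, 0.0]
wrist_force: [-0.3, 0.7, -7.1]
grip_width: 0.0157
```

Emit:
carry_out(
  rows=[
    [[0.05, 0, -22, 0, 0, 0, 0], [0.05, 0, -22, 0, 0, 0, 0], [0.05, 0, -22, 0, 0, 0, 0], [0.05, 0, -22, 0, 0, 0, 0], [0.05, 0, -22, 0, 0, 0, 0]],
  ],
)

```text
time: 33.85
tool_pos: [0.5038, -0.2203, 0.13]
orientation: [1.0, 0.015, -0.001, 0.0]
wrist_force: [0.7, 0.1, -6.3]
grip_width: 0.0157
```

Emit:
carry_out(
  rows=[
    [[0.05, 1, -20, 0, 0, 0, 0], [0.05, 1, -15, 0, 0, 0, 0], [0.05, 0, -10, 0, 0, 0, 0], [0.05, 0, -5, 0, 0, 0, 0], [0.05, 0, 0, 0, 0, 0, 0]],
  ],
)

```text
time: 34.35
tool_pos: [0.5069, -0.2688, 0.1298]
orientation: [1.0, 0.015, -0.0, -0.0]
wrist_force: [-0.2, 0.8, -6.6]
grip_width: 0.0158
```

```bash
python3 -c "
from h import *
s=snap('side','s14.png');a=snap('scene','sc14.png')
st=status.read_state(); print(st['tool_pos'],st['orientation'],st['wrist_force'])
cv2.imwrite('pics/v14.png',np.hstack([cv2.resize(a['pixels'][90:290,60:260],(400,400)),cv2.resize(s['pixels'][80:230,220:370],(400,400))]))
for p in [(507,-275,45),(622,-384,45),(399,-392,45)]: print(w2pix(s,np.array(p)/1000).round(1))
"
```

```text
[ 0.50687347 -0.26761215  0.12982241] [ 9.99882332e-01  1.53288041e-02 -4.06717426e-04 -4.28590016e-04] [-0.47939378 -0.14928938 -6.47342717]
[296.3 148.9]
[261.1 121.9]
[336.3 127.3]
```

View pics/v14.png

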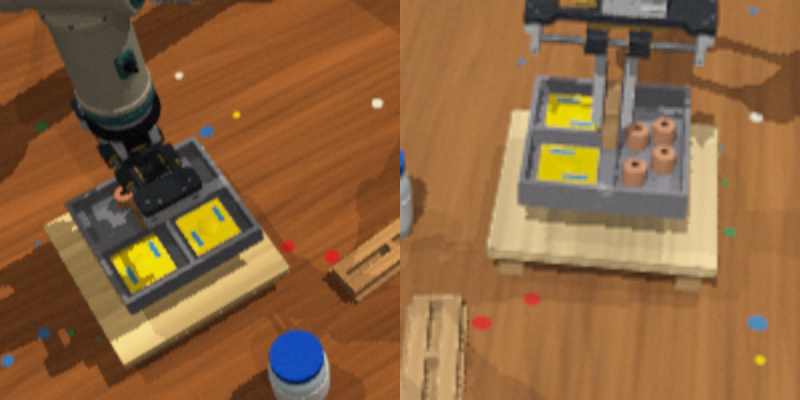

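Everything is in place over the stand, whose corners match the estimate. Centre it (−7 mm in y) and lower gently.

Emit:
carry_out(
  rows=[
    [[0.05, 0, -4, 0, 0, 0, 0], [0.05, 0, -3, -4, 0, 0, 0], [0.05, 0, 0, -9, 0, 0, 0], [0.05, 0, 0, -9, 0, 0, 0], [0.05, 0, 0, -7, 0, 0, 0]],
  ],
)

```text
time: 34.95
tool_pos: [0.5065, -0.2749, 0.0995]
orientation: [1.0, 0.015, -0.001, -0.001]
wrist_force: [-0.4, 0.0, -6.3]
grip_width: 0.0155
```

Emit:
carry_out(
  rows=[
    [[0.05, 0, 0, -5, 0, 0, 0], [0.05, 0, 0, -4, 0, 0, 0], [0.05, 0, 0, -3, 0, 0, 0], [0.05, 0, 0, 0, 0, 0, 0], [0.05, 0, 0, 0, 0, 0, 0]],
  ],
)

```text
time: 35.45
tool_pos: [0.5073, -0.2756, 0.0891]
orientation: [1.0, 0.015, -0.0, 0.0]
wrist_force: [1.3, 0.8, -6.8]
grip_width: 0.0155
```

Emit:
carry_out(
  rows=[
    [[0.05, 0, 0, -1.5, 0, 0, 0], [0.05, 0, 0, -1, 0, 0, 0], [0.05, 0, 0, 0, 0, 0, 0]],
  ],
)

```text
time: 35.75
tool_pos: [0.5073, -0.2756, 0.0868]
orientation: [1.0, 0.015, 0.0, 0.0]
wrist_force: [0.5, -0.4, -5.5]
grip_width: 0.0156
```

Emit:
carry_out(
  rows=[
    [[0.05, 0, 0, -1, 0, 0, 0], [0.05, 0, 0, -0.5, 0, 0, 0], [0.05, 0, 0, 0, 0, 0, 0]],
  ],
)

```text
time: 36.05
tool_pos: [0.5073, -0.2757, 0.0867]
orientation: [1.0, 0.015, 0.0, 0.001]
wrist_force: [-1.8, 2.2, 4.4]
grip_width: 0.0156
```

The tray is resting on the stand. Release and withdraw.

Emit:
carry_out(
  rows=[
    [[0.3, 0, 0, 0, 0, 0, 0], [0.4, 0, 0, 0, 0, 0, 0], [0.4, 0, 0, 0, 0, 0, 0], [0.4, 0, 0, 0, 0, 0, 0]],
  ],
)

```text
time: 36.45
tool_pos: [0.5074, -0.2756, 0.085]
orientation: [1.0, 0.015, 0.0, 0.0]
wrist_force: [0.1, 0.8, -0.2]
grip_width: 0.0372
```

Emit:
carry_out(
  rows=[
    [[0.4, 0, 0, 10, 0, 0, 0], [0.4, 0, 0, 30, 0, 0, 0], [0.4, 0, 0, 45, 0, 0, 0], [0.4, 0, 0, 45, 0, 0, 0], [0.4, 0, 0, 20, 0, 0, 0]],
  ],
)

```text
time: 36.95
tool_pos: [0.5089, -0.2766, 0.2404]
orientation: [1.0, 0.015, 0.003, 0.002]
wrist_force: [-0.7, 0.2, -0.5]
grip_width: 0.0377
```

Emit:
carry_out(
  rows=[
    [[0.4, 0, 45, 0, 0, 0, 0], [0.4, 0, 45, 0, 0, 0, 0], [0.4, 0, 45, 0, 0, 0, 0], [0.4, 0, 45, 0, 0, 0, 0], [0.4, 0, 0, 0, 0, 0, 0]],
  ],
)

```text
time: 37.45
tool_pos: [0.5066, -0.0905, 0.236]
orientation: [1.0, 0.018, 0.0, -0.001]
wrist_force: [0.1, -0.4, -0.3]
grip_width: 0.0378
```

```bash
python3 -c "
from h import *
s=snap('side','s15.png');a=snap('scene','sc15.png')
print(status.read_state()['wrist_force'])
cv2.imwrite('pics/v15.png',np.hstack([cv2.resize(a['pixels'][130:280,70:220],(400,400),interpolation=cv2.INTER_CUBIC),cv2.resize(s['pixels'][90:220,230:360],(400,400),interpolation=cv2.INTER_CUBIC)]))
"
```

```text
[ 0.56729728 -0.51109845 -0.42920778]
```

View pics/v15.png

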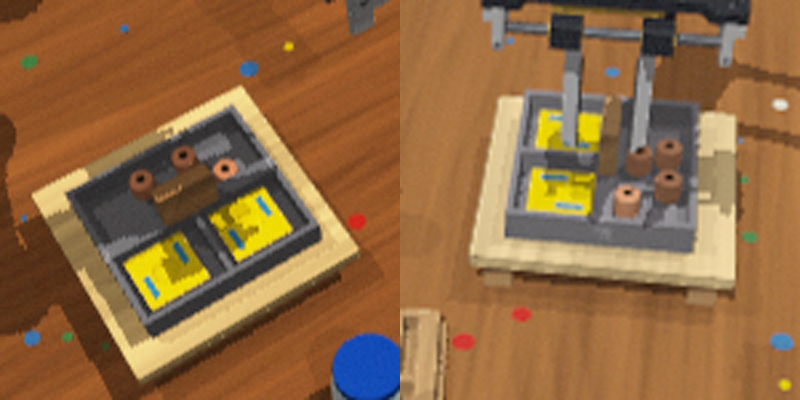

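The tray sits centred and square on the stand, with both tiles flat and glazed up, 4 beads in the bay, and the arm clear. Handing in.

```bash
python3 -c "
from h import *
order.job_done()"
```

```text
the job is handed in; nothing more can be done
```

The job is handed in at about 37 s of the 210 s allowed, with no verdict reported. The three loose beads are in the bay with the one already there. Both tiles lie glazed face up in their own pockets, and the loaded tray sits on the middle of the stand.

**What needed mending:**
- My first bead grip closed on nothing because I lifted before the fingers had shut.
- The right tile first landed propped on the dividing wall, so I nudged it flat with the shut fingertips.
- The left tile touched the tray's outer wall on the first try (about 15 N), so I lifted it and lowered it again further in.

**Last checks:**
- **Tray:** the last picture shows it square on the stand. It was let go at (507, -276) mm, against my estimate of the stand's centre at (507, -275) mm. The wrist force went to about zero after release.
- **Contents:** the tiles and beads looked right in that picture. The tile edge heights I measured before the lift scattered from 13 to 21 mm for the right tile and 18 to 24 mm for the left. I put that down to measuring error, because a flat tile should read 16 mm.
- **Bowl, jar and brush:** nothing I saw suggested they were touched, but I did not measure them at the end.

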